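# Make up the dating kit and the scale-check kit

## Robot

A 7-joint arm with a two-finger parallel gripper is mounted at the origin on a cart in front of the work surface, level with it; the furniture and walls round the work are solid. World frame = base frame: x ahead of the robot, y to its left, z up, the work surface at z = 0. Lengths are in m, angles in rad, forces in N, time in s.
With the tool pointing down it reaches from about 0.35 to 0.9 m from the base axis. Payload 8.1 kg.
Tool frame: the origin (TCP) lies at the centre of the arm's flange, where the gripper is bolted on; the fingertips stand 178 mm ahead of it and the grasp point (between the pads) lies 159 mm ahead of it; z points along the fingers, y is the direction in which the jaws open and shut (so a half turn about z gives the same grasp; the last joint's range is limited). The gripper opens to 92 mm and grips with 3 to 60 N. Pads are 19 mm wide; open, the fingers measure 130 mm over their backs; the gripper's body (75 mm by 190 mm) begins 47 mm behind the grasp point.
Start: joints at [1.147, 0.434, 0.025, 1.573, -0.012, 1.134, -0.075], TCP at [0.197, -0.593, 0.405] pointing down, gripper open.
Joint ranges: [-2.62, 2.62], [-0.44, 2.09], [-1.27, 1.32], [0.08, 2.57], [-1.32, 4.46], [0.12, 2], [-2.74, 2.74]. Speed limits (rad/s): [2.22, 2.22, 3.01, 3.01, 3.14, 3.14, 3.14].

## Interface

Orientations are given as a rotation vector (axis times angle).
In Python, from cell import arm, get_image, camera_model gives the robot as it stands. The module is installed in compiled form; this text tells all that it offers.
- The arm moves only by the shell command python3 -m pendant 'ROWS' [FORCE]. ROWS is JSON, a list that holds one entry, the list of rows, each a list of 7 numbers: the shift along the tool's x, y, z in mm, then the turn, a rotation vector about the tool's x, y, z in rad, then the closure, from -1 (fully open) to 1 (shut). In form: [[[x, y, z, rx, ry, rz, hand], ...]]. A call has 1 to 20 rows; each row is the pose to reach, as a shift and turn from the pose commanded when the call began, along the tool's axes at that moment; what a row does not reach only later rows make up. A row lasts 1/8 s, in which the tool goes at most 62.5 mm and 10.7 degrees, less where a joint would pass 70% of its speed; a pose out of reach is approached as far as the arm can. A call with a gripper value outside its range is refused whole. The fingers move at their own pace and stop on an object; FORCE is the grip in N (left out, the last holds). Time passes only in rows, so rows that repeat a pose let the fingers close. It gives the time, the measured TCP pose, the force and the opening at its end, in the units of the state.
- arm.observe(): the state, without advancing time (a new reading comes with each control period).
- get_image(name): name is "scene" or "top"; returns the picture (400x640x3 uint8, red, green, blue); there is no depth.
- camera_model(name): a dict with "fx", "fy", "cx", "cy" (pixels), "position" and "orientation" of the camera in the world. Camera axes: x right, y down, z forward; pixel columns grow to the right and rows downward; lengths in m; the calibration is good to about 2 mm. A picture is of the moment at which its call begins. camera_model takes no time and is no camera call.
- arm.sign_off(): hands the job in, once; it reports no verdict.
The state is a dict: "clock": time; "joints": joint angles; "dq": joint speeds; "joint_efforts": joint torques, N m; "position": TCP position; "ee_rot": TCP orientation; "force": force on the tool from outside, world axes, zero at the start; "ft_torque": the same for the moment, N m; "width": opening from 0.0 (shut) to 1.0 (fully open).
Only numpy, scipy, OpenCV 4.12 (cv2) and the standard library are available. Lean on these libraries where they do the work, as an engineer would, in place of code of your own. Each camera call takes 0.05 s, during which the arm holds its last target.

## Task

Make up the two kits from the loose stock: the ink pad and the date stamp go into the wider tray, the small carton and the check weight into the narrower tray. Set each upright and flat on the floor of the pocket that fits it, not on a rim (carton and ink pad in the big pockets, weight and stamp in the small ones), and leave the clip, the marker and the hex key where they are.

Things in the scene. Friction and masses are not known exactly. Their poses are not given: they have to be found in the camera images.
- ink_pad: Closed flat ink pad tin, a plain box 56 (own x) x 86 (own y) x 16 (z) mm, 0.06 kg. Origin: centre of its underside, z up.
- date_stamp: Upright self-inking date stamp, 88 mm tall, 0.09 kg: base 30 (own x) x 42 (own y) mm up to 30 mm height, body 24 (x) x 36 (y) mm from 30 to 60 mm, neck about 25 mm wide and a knob about 28 mm wide on top. Grip it across own x at the body. Origin: centre of its underside, z up.
- check_weight: Check weight, round, 0.2 kg: cylinder of diameter 28 mm up to 34 mm height, a knob of diameter 16 mm above it up to 47 mm. Origin: centre of its underside, z up.
- carton: Small closed brown carton, 66 (own x) x 48 (own y) x 50 (z) mm, 0.11 kg. Grip it across own y. Origin: centre of its underside, z up.
- dating_tray: Fixed wider kit tray, 112 x 134 mm (own x, y). Grey rims 4 mm wide, 8 mm high; dark floor 3 mm above the table. Two pockets along own y, each 104 mm along x: big one 74 mm wide, centre y +26 mm (ink pad, long side along tray x), small one 48 mm wide, centre y -39 mm (stamp, 42 mm side along tray x). Pad before the tall stamp is easier. Origin: centre of underside.
- check_tray: Fixed narrower kit tray, 74 x 143 mm (own x, y). Grey rims 4 mm wide, 8 mm high; dark floor 3 mm above the table. Two pockets along own y, each 66 mm along x: big one 84 mm wide, centre y +25.5 mm (carton, long side along tray y), small one 47 mm wide, centre y -44 mm (check weight). Origin: centre of underside.
- clip: Steel bulldog clip standing on the table, 25 x 50 x 45 mm; a bystander. Origin: centre of its underside.
- marker: Grey marker pen lying down, 14 x 134 (own y) x 15 mm; a bystander. Origin: centre of its underside.
- hex_key: L-shaped hex key lying flat, 33 x 86 (own y) x 7 mm; a bystander. Origin: centre of its underside.
There are look-alikes about, which are no part of the job. What is shaped like the check_weight but turquoise is not meant.

How it is judged:
By the outcome, as a careful person would: the job done as asked, in the order asked, and still so for the second after the job is handed in, with the robot touching nothing.
It also fails if it takes over 93 s, if anything falls off the work surface, if the arm or the gripper's body presses on something with over 40 N, if the wrist force passes 120 N, or if a joint passes its speed limit or range.

## Working session

There is one attempt and no reset: what is moved stays moved. The work goes in short steps, Python scripts to look and compute and a shell command to move; the robot and the scene stay as the last step left them, time stands still between calls to the robot, and variables do not carry over. Pictures are saved under pics/ and viewed, and the job is handed in when it is done.

```bash
mkdir -p pics; ls; python3 - <<'E'
from cell import arm,get_image,camera_model
import cv2
for n in("scene","top"):
    cv2.imwrite(f"pics/{n}0.png",get_image(n)[:,:,::-1]); print(n,camera_model(n))
s=arm.observe();print(s)
E
```

```text
pics
scene {'fx': 501.377890781603, 'fy': 501.377890781603, 'cx': 320.8094665684068, 'cy': 200.03368726051744, 'position': array([-0.04507285, -0.44467231,  0.63162763]), 'orientation': array([-2.08870335,  0.95254642, -0.46066652])}
top {'fx': 410.207559667009, 'fy': 410.207559667009, 'cx': 328.84944878092074, 'cy': 197.41478467550158, 'position': array([0.38333106, 0.04911247, 0.92614989]), 'orientation': array([-2.19786834,  2.14294057, -0.13428835])}
{'clock': 0.1, 'joints': array([ 1.14741301,  0.43517415,  0.02496513,  1.5739992 , -0.01160425,
        1.13398957, -0.07511258]), 'dq': array([-0.00096141, -0.00091103, -0.00082224, -0.00283848, -0.00031078,
        0.00086918,  0.00036638]), 'joint_efforts': array([ 3.37590776e-03, -6.69126463e+01,  9.88053381e-01, -3.15142214e+01,
       -6.05272735e-02,  3.73869517e-02,  8.20759533e-05]), 'position': array([ 0.19698204, -0.59293465,  0.40401289]), 'ee_rot': array([-3.09992435e+00, -5.01388976e-01,  5.46424352e-04]), 'force': array([-0.05810378,  0.07995398, -0.06043095]), 'ft_torque': array([-0.00446677, -0.03319318, -0.05834118]), 'width': 1.003068556306196}
```

View pics/scene0.png

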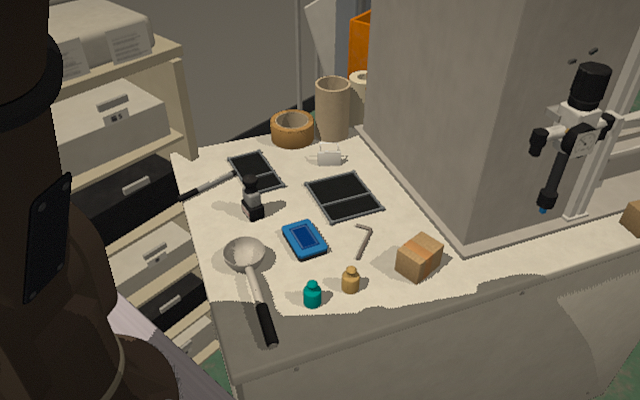

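View pics/top0.png

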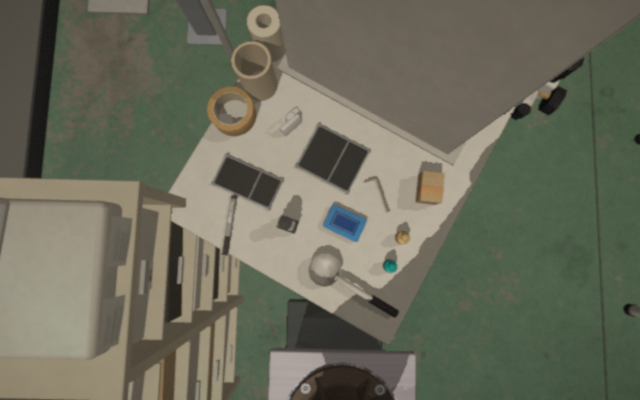

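Scene view: tan weight about (350,280), turquoise one (312,294), carton (420,257), pad (305,240), stamp (252,198). Wider tray is about (344,196) and narrower (256,170). I'll enlarge both views to confirm.

```bash
cat > h.py <<'E'
import numpy as np,cv2
from cell import arm,get_image,camera_model
from scipy.spatial.transform import Rotation as R
def cam(n):
    m=camera_model(n);return m,R.from_rotvec(m['orientation']).as_matrix(),np.array(m['position'])
def ray(n,uv):
    m,r,p=cam(n);d=r@np.array([(uv[0]-m['cx'])/m['fx'],(uv[1]-m['cy'])/m['fy'],1]);return p,d/np.linalg.norm(d)
def onz(n,uv,z):
    p,d=ray(n,uv);return p+d*(z-p[2])/d[2]
def proj(n,X):
    m,r,p=cam(n);c=r.T@(np.array(X)-p);return np.array([m['fx']*c[0]/c[2]+m['cx'],m['fy']*c[1]/c[2]+m['cy']])
def tri(uvs,uvt):
    p1,d1=ray('scene',uvs);p2,d2=ray('top',uvt)
    A=np.stack([d1,-d2],1);t=np.linalg.lstsq(A,p2-p1,rcond=None)[0]
    a=p1+d1*t[0];b=p2+d2*t[1];return (a+b)/2,np.linalg.norm(a-b)
E
python3 - <<'E'
import cv2
s=cv2.imread('pics/scene0.png');t=cv2.imread('pics/top0.png')
cv2.imwrite('pics/s_crop1.png',cv2.resize(s[130:330,180:460],None,fx=2.85,fy=2.85,interpolation=2))
cv2.imwrite('pics/t_crop1.png',cv2.resize(t[90:290,190:460],None,fx=2.95,fy=2.95,interpolation=2))
cv2.imwrite('pics/w_crop.png',cv2.resize(s[255:315,290:380],None,fx=8,fy=8,interpolation=2))
E
```

```text
(no output)
```

View pics/s_crop1.png

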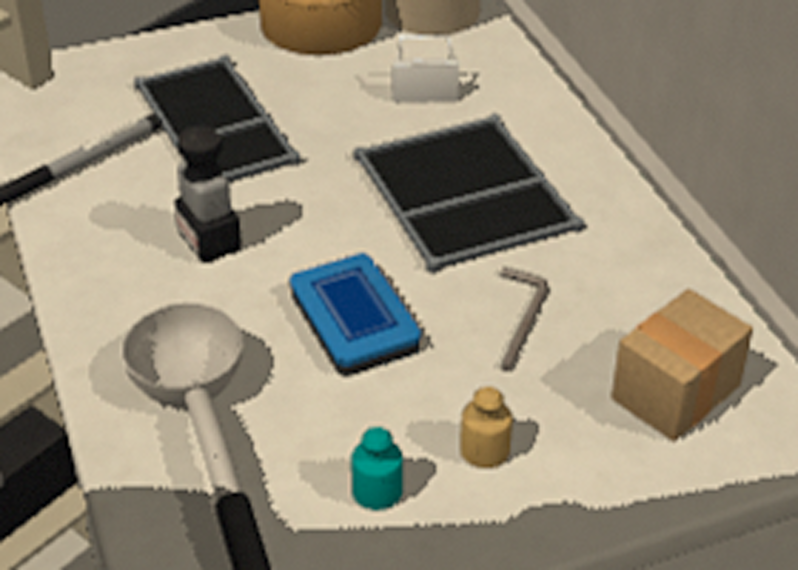

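View pics/t_crop1.png

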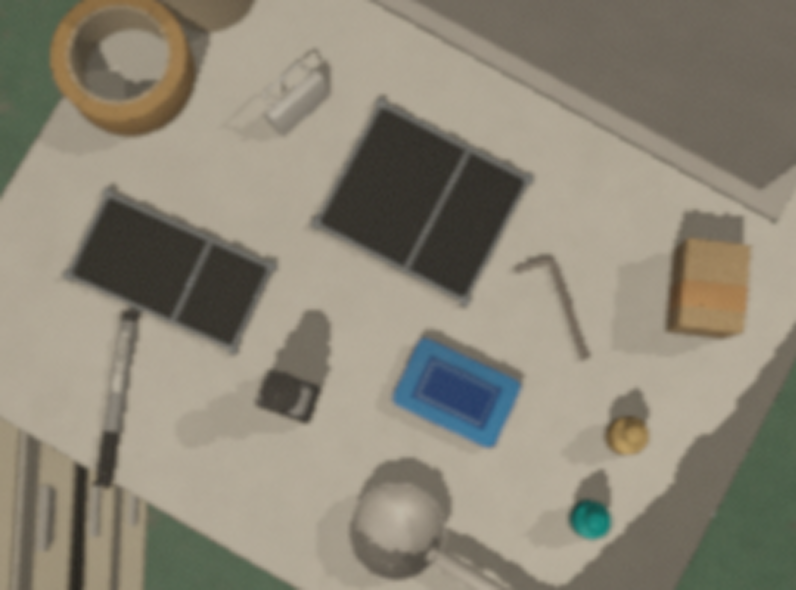

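View pics/w_crop.png

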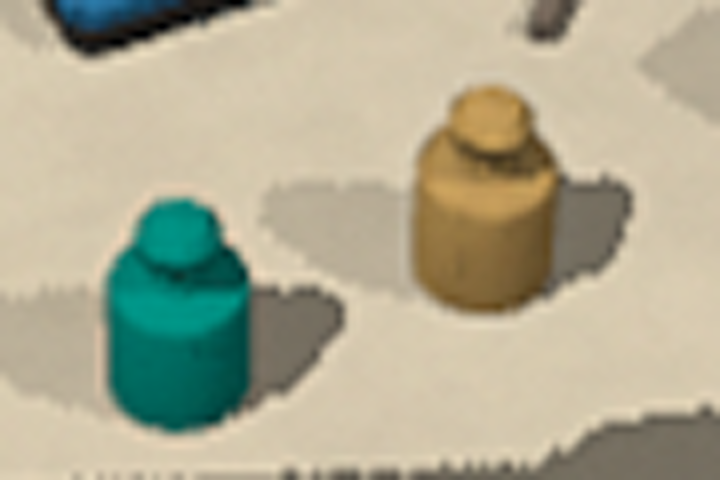

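Check-weight candidates in the scene view: tan at (350,280) and turquoise at (312,294). The task rules out turquoise, and the crop confirms the tan one has the right shape, so I'll take that. Next, measurements.

```bash
cat > m1.py <<'E'
from h import *
import sys
def masks(n,im):
    hsv=cv2.cvtColor(im,cv2.COLOR_BGR2HSV);H,S,V=cv2.split(hsv)
    return dict(blue=((H>95)&(H<125)&(S>120)&(V>60)), dark=(V<62)&(S<90), tan=((H>8)&(H<28)&(S>85)))
if __name__=='__main__':
  for n in('scene','top'):
    im=cv2.imread(f'pics/{n}0.png')
    for k,m in masks(n,im).items():
        m=m.astype(np.uint8)
        c,_=cv2.findContours(m,cv2.RETR_EXTERNAL,cv2.CHAIN_APPROX_NONE)
        for q in c:
            a=cv2.contourArea(q);x,y,w,h=cv2.boundingRect(q)
            if a<60 or not(170<x<470 and 85<y<330):continue
            ap=cv2.approxPolyDP(q,0.03*cv2.arcLength(q,True),True)[:,0]
            r=cv2.minAreaRect(q)
            print(n,k,a,(x,y,w,h),'rect',np.round(r[0],1),np.round(r[1],1),round(r[2],1),'poly',ap.tolist())
E
python3 m1.py
```

```text
scene blue 1053.5 (282, 219, 46, 40) rect [304.1 237.9] [42.2 30.9] 59.0 poly [[307, 219], [282, 227], [300, 258], [327, 247]]
scene dark 483.0 (256, 303, 23, 44) rect [266.  323.7] [43.7 13.1] 72.5 poly [[259, 303], [256, 311], [268, 346], [278, 340], [266, 304]]
scene dark 206.0 (242, 199, 23, 23) rect [254.  207.8] [25.3 17.7] 64.8 poly [[242, 200], [251, 221], [263, 217], [261, 204], [250, 208]]
scene dark 725.0 (323, 194, 57, 26) rect [351.1 206.4] [16.1 54. ] 74.7 poly [[379, 206], [369, 194], [323, 206], [332, 219]]
scene dark 1004.0 (308, 173, 60, 31) rect [337.6 187.7] [22.6 55.5] 76.0 poly [[367, 191], [353, 173], [308, 184], [321, 203]]
scene dark 1056.5 (231, 152, 50, 42) rect [255.2 170.9] [41.8 36.3] 67.2 poly [[258, 152], [231, 159], [246, 193], [280, 183], [273, 173], [255, 176], [271, 170]]
scene dark 259.0 (226, 119, 45, 23) rect [250.2 135.4] [12.5 48.3] 63.4 poly [[269, 119], [226, 141], [269, 133]]
scene dark 136.5 (302, 96, 13, 17) rect [308. 104.] [16. 12.] 90.0 poly [[314, 96], [302, 102], [302, 109], [309, 112], [314, 109]]
scene tan 379.5 (342, 266, 18, 28) 
[... 1254 characters left out ...]
0, 180], [344, 188], [366, 152]]
top dark 1248.5 (300, 128, 47, 51) rect [322.8 152.7] [30.4 43.3] 28.3 poly [[319, 128], [300, 165], [326, 178], [346, 141]]
top tan 82.5 (208, 323, 6, 77) rect [210.7 361. ] [ 2.5 76.1] 2.5 poly [[213, 323], [208, 399]]
top tan 122.5 (396, 231, 14, 13) rect [402.5 237. ] [12. 13.] 90.0 poly [[401, 231], [397, 233], [396, 240], [399, 243], [404, 243], [409, 237], [407, 232]]
top tan 721.5 (417, 171, 27, 33) rect [429.8 187. ] [25.4 31.9] 3.4 poly [[423, 171], [417, 201], [440, 202], [443, 174]]
top tan 1789.5 (207, 86, 49, 50) rect [232.3 109.8] [49.5 46. ] 45.0 poly [[233, 86], [217, 90], [207, 104], [210, 120], [231, 135], [246, 131], [255, 117], [249, 94]]
```

```bash
cat > m2.py <<'E'
from h import *
def show(name,uvs,uvt,z):
    # corner correspondences
    uvs=np.array(uvs,float);uvt=np.array(uvt,float)
    S=np.array([onz('scene',u,z)[:2] for u in uvs]);T=np.array([onz('top',u,z)[:2] for u in uvt])
    print(name,'S c',(S.mean(0)*1e3).round(1),'T c',(T.mean(0)*1e3).round(1))
    for nm,Q in(('S',S),('T',T)):
        e=np.roll(Q,-1,0)-Q
        print('  ',nm,'edges mm',(np.linalg.norm(e,axis=1)*1e3).round(0),'ang',np.degrees(np.arctan2(e[:,1],e[:,0])).round(1))
    if len(uvs)==len(uvt):
        X,g=tri(uvs.mean(0),uvt.mean(0));print('   tri',(X*1e3).round(1),'gap',round(g*1e3,1))
# order: matched by hand
show('pad',[[307,219],[282,227],[300,258],[327,247]],[[333,206],[325,226],[356,240],[364,219]],.016)
show('dt_small',[[369,194],[323,206],[332,219],[379,206]],[[350,143],[330,180],[344,188],[366,152]],.003)
show('dt_big',[[353,173],[308,184],[321,203],[367,191]],[[319,128],[300,165],[326,178],[346,141]],.003)
show('ct_big',[[258,152],[231,159],[246,193],[271,170]],[[227,158],[216,182],[246,196],[258,172]],.003)
show('ct_small',[[273,173],[246,193],[280,183]],[[262,174],[251,197],[267,205],[278,181]],.003)
for z in(.03,.05): print('carton top hex?')
E
python3 m2.py
python3 - <<'E'
import cv2
s=cv2.imread('pics/scene0.png');t=cv2.imread('pics/top0.png')
a=cv2.resize(t[160:215,400:460],None,fx=8,fy=8,interpolation=2)
b=cv2.resize(t[200:240,270:310],None,fx=8,fy=8,interpolation=2)
c=cv2.resize(t[220:255,385:425],None,fx=8,fy=8,interpolation=2)
d=cv2.resize(s[165:230,230:280],None,fx=8,fy=8,interpolation=2)
e=cv2.resize(s[225:290,385:455],None,fx=8,fy=8,interpolation=2)
for n,i in zip('abcde',(a,b,c,d,e)): print(n,i.shape)
import numpy as np
def pad(i,h,w): return cv2.copyMakeBorder(i,0,h-i.shape[0],0,w-i.shape[1],0)
cv2.imwrite('pics/z_top.png',np.vstack([np.hstack([pad(b,320,320),pad(c,320,320)])]))
cv2.imwrite('pics/z_cart.png',a);cv2.imwrite('pics/z_sst.png',d);cv2.imwrite('pics/z_scar.png',e)
E
```

```text
pad S c [430.8   1.5] T c [429.    2.4]
   S edges mm [50. 86. 54. 82.] ang [ 157.2 -114.9  -19.    67.1]
   T edges mm [48. 75. 50. 75.] ang [ 159.6 -112.8  -19.9   68.6]
   tri [429.8   1.6  15.1] gap 2.2
dt_small S c [567.3   1. ] T c [560.1  -2.6]
   S edges mm [101.  42. 101.  41.] ang [ 153.3 -115.4  -26.3   64.8]
   T edges mm [98. 37. 98. 42.] ang [ 153.3 -118.5  -30.    61.6]
   tri [559.4  -2.9   9.3] gap 2.1
dt_big S c [595.9  58.8] T c [588.3  54.8]
   S edges mm [103.  67. 101.  67.] ang [ 153.3 -115.6  -26.5   63.1]
   T edges mm [97. 66. 98. 69.] ang [ 155.  -115.3  -26.7   65.3]
   tri [587.4  54.    9.4] gap 2.2
ct_big S c [527.2 241.8] T c [527.3 248.5]
   S edges mm [ 63. 129.  91.  77.] ang [ 157.3 -117.9   11.8   67.4]
   T edges mm [60. 75. 61. 78.] ang [ 158.6 -113.5  -23.9   67.1]
   tri [529.7 248.5  -3.3] gap 4.3
ct_small S c [511.1 179.3] T c [500.9 184.5]
   S edges mm [85. 75. 39.] ang [-174.8  -22.2   66.8]
   T edges mm [58. 41. 60. 40.] ang [ 157.  -115.   -22.3   67.7]
carton top hex?
carton top hex?
a (440, 480, 3)
b (320, 320, 3)
c (280, 320, 3)
d (520, 400, 3)
e (520, 560, 3)
```

View pics/z_top.png

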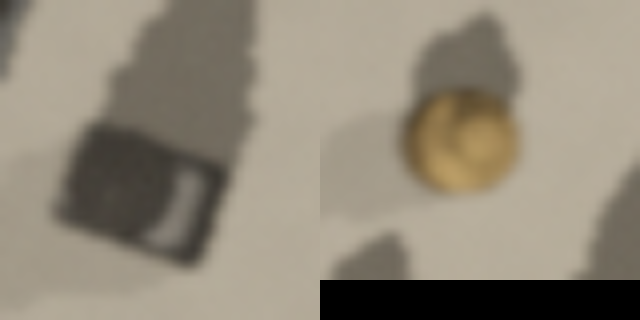

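View pics/z_cart.png

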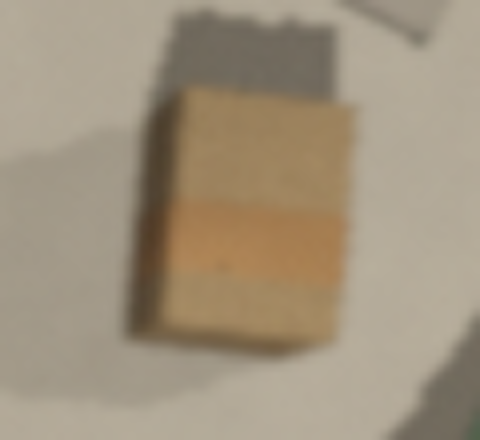

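View pics/z_sst.png

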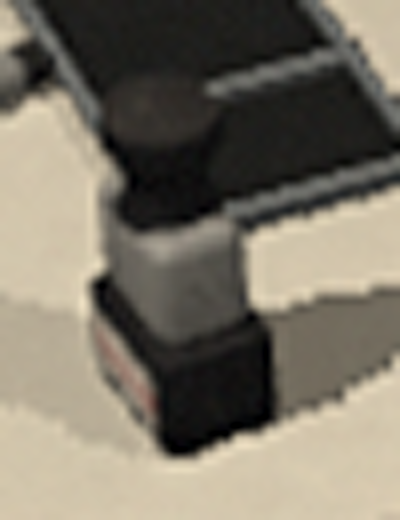

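View pics/z_scar.png

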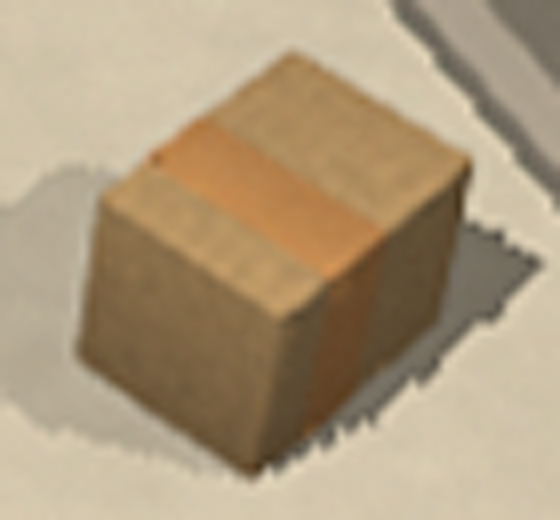

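```bash
cat > m3.py <<'E'
from h import *
cv=lambda U,off,k=8:((np.array(U)+.5)/k-.5+np.array(off))
f=lambda a:(np.array(a)*1e3).round(1)
print('CARTON')
T=[cv(u,(400,160)) for u in((183,90),(353,104),(335,342),(160,332))]
S=[cv(u,(385,225)) for u in((293,52),(468,160),(283,318),(103,200))]
for t in T: print('T',f(onz('top',t,.05)))
for s in S: print('S',f(onz('scene',s,.05)))
for i in range(4): 
    X,g=tri(S[i],T[i]);print('tri',f(X),f(g))
for n,Q in(('top',T),('scene',S)):
    P=np.array([onz(n,q,.05)[:2] for q in Q]);e=np.roll(P,-1,0)-P
    print(n,'c',f(P.mean(0)),f(np.linalg.norm(e,axis=1)),np.degrees(np.arctan2(e[:,1],e[:,0])).round(1))
print('WEIGHT')
t=cv((160,142),(385,220));s=cv((492,105),(290,255))
X,g=tri(s,t);print(f(X),f(g),f(onz('top',t,.047)),f(onz('scene',s,.047)))
# silhouette extents body: scene left/right at bottom
s=cv((483,245),(290,255));print('body ctr scene z~.012',f(onz('scene',s,.017)))
t=cv((143,140),(385,220));print('sil ctr top',f(onz('top',t,.017)))
print('STAMP')
# base corners at z=0 scene / base top z=.03
for nm,u,z in(('near0',(178,452),0),('left0',(97,347),0),('right0',(272,412),0),('near3',(165,355),.03),('left3',(92,285),.03),('right3',(270,325),.03),('bodynear3',(172,340),.03),('knobtop',(160,105),.088)):
    print(nm,f(onz('scene',cv(u,(230,165)),z)))
for nm,u,z in(('R-top',(225,165),.03),('R-bot',(195,265),.03),('L-bot',(55,215),.03),('L-top',(95,125),.03),('knob',(115,190),.088)):
    print(nm,f(onz('top',cv(u,(270,200)),z)))
X,g=tri(cv((160,105),(230,165)),cv((115,190),(270,200)));print('knob tri',f(X),f(g))
print('TRAYS outer')
for n in('scene','top'):
    im=cv2.imread(f'pics/{n}0.png');V=cv2.cvtColor(im,cv2.COLOR_BGR2HSV)[...,2]
    boxes={'scene':{'dt':(298,165,392,228)},'top':{'dt':(288,118,378,198),'ct':(205,148,290,214)}}[n]
    for k,(a,b,c,d) in boxes.items():
        m=np.zeros_like(V);m[b:d,a:c]=(V[b:d,a:c]<125)
        cs,_=cv2.findContours(m,0,1);q=max(cs,key=cv2.contourArea)
        bx=cv2.boxPoints(cv2.minAreaRect(q)) if n=='top' else cv2.approxPolyDP(q,.03*cv2.arcLength(q,True),True)[:,0]
        P=np.array([onz(n,u,.006)[:2] for u in bx.astype(float)]);e=np.roll(P,-1,0)-P
        print(n,k,bx.round(1).tolist(),'c',f(P.mean(0)),f(np.linalg.norm(e,axis=1)),np.degrees(np.arctan2(e[:,1],e[:,0])).round(1))
E
python3 m3.py; python3 - <<'E'
import cv2,numpy as np
s=cv2.imread('pics/scene0.png')
cv2.imwrite('pics/z_st.png',cv2.resize(s[145:225,220:395],None,fx=4.5,fy=4.5,interpolation=2))
E
```

```text
CARTON
T [ 544.2 -162.9   50. ]
T [ 541.6 -209.2   50. ]
T [ 476.5 -203.9   50. ]
T [ 478.  -156.6   50. ]
S [ 548.  -164.1   50. ]
S [ 543.6 -209.2   50. ]
S [ 479.8 -204.4   50. ]
S [ 483.9 -158.7   50. ]
tri [ 545.  -163.8   51.5] 3.3
tri [ 541.8 -209.3   51.3] 1.2
tri [ 477.1 -204.4   51.8] 2.4
tri [ 479.5 -158.2   52.2] 5.3
top c [ 510.1 -183.2] [46.4 65.3 47.3 66.5] [-93.2 175.4  88.2  -5.4]
scene c [ 513.8 -184.1] [45.3 64.  45.9 64.4] [-95.6 175.7  84.9  -4.8]
WEIGHT
[ 400.5 -125.6   50.3] 2.9 [ 399.5 -125.2   47. ] [ 404.2 -124.7   47. ]
body ctr scene z~.012 [ 396.  -130.5   17. ]
sil ctr top [ 400.5 -126.4   17. ]
STAMP
near0 [411.2 117.3   0. ]
left0 [424.7 160.5   0. ]
right0 [435.9 110.9   0. ]
near3 [410.8 117.8  30. ]
left3 [417.1 149.7  30. ]
right3 [434.5 107.3  30. ]
bodynear3 [415.6 120.5  30. ]
knobtop [426.4 129.1  88. ]
R-top [431.2 105.4  30. ]
R-bot [403.9 112.7  30. ]
L-bot [416.5 151.2  30. ]
L-top [441.3 141.2  30. ]
knob [421.1 129.6  88. ]
knob tri [422.6 127.9  90.6] 4.4
TRAYS outer
scene dt [[353, 170], [304, 183], [331, 225], [385, 209]] c [579.5  31.1] [113.5 139.8 115.4 140.3] [ 155.1 -116.6  -25.2   64.2]
top dt [[294.6000061035156, 165.6999969482422], [317.6000061035156, 121.69999694824219], [370.0, 149.1999969482422], [346.8999938964844, 193.10000610351562]] c [578.   32.9] [115.4 136.  114.7 134.3] [ -25.4 -116.7  153.7   63.6]
top ct [[203.89999389648438, 199.8000030517578], [225.6999969482422, 151.89999389648438], [283.79998779296875, 178.3000030517578], [262.0, 226.1999969482422]] c [500.2 230.5] [118.9 145.9 118.3 143.9] [ -21.2 -113.1  157.8   67.2]
```

View pics/z_st.png

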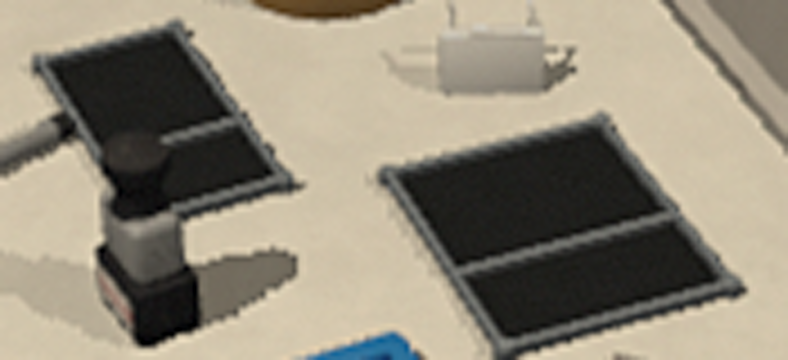

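```bash
cat > mv.py <<'E'
# usage: python3 mv.py x y z_tip_mm psi_deg : relative row to that tip pose (from measured pose)
import sys
from h import *
s=arm.observe()
x,y,z,psi=map(float,sys.argv[1:5])
p=s['position']*1e3;r=R.from_rotvec(s['ee_rot'])
a=np.radians(psi);Y=np.array([np.cos(a),np.sin(a),0]);Z=np.array([0,0,-1.]);X=np.cross(Y,Z)
tgt=R.from_matrix(np.stack([X,Y,Z],1))
d=r.inv().apply(np.array([x,y,z+178])-p);rot=(r.inv()*tgt).as_rotvec()
yv=r.apply([0,1,0])
print('now tip',p[:2].round(1),round(p[2]-178,1),'psi',np.degrees(np.arctan2(yv[1],yv[0])).round(2),'w mm',round(s['width']*92,1),'F',s['force'].round(1),'t',round(s['clock'],2))
print('row',d.round(1).tolist(),rot.round(3).tolist(),'dist',np.linalg.norm(d).round())
E
python3 - <<'E'
from h import *
f=lambda a:(np.array(a)*1e3).round(0)[:2]
for n,u in(('wall',(283,68)),('wall',(370,115)),('wall',(450,163)),('tape roll',(232,110)),('clip',(286,122)),('clipR',(301,112)),('turq',(390,267)),('hex a',(365,181)),('hex b',(377,177)),('hex c',(388,210)),('bowl',(325,265)),('bowl top',(325,248)),('bowl R',(342,265)),('hand',(345,277)),('hand2',(395,312)),('marker',(233,197)),('marker',(226,252)),('tube',(258,72))):
    print(n,f(onz('top',u,0)),f(onz('top',u,.04)))
# bowl rim height: same features
print(f(onz('scene',(243,255),.04)), 'rim left/right',tri((222,253),(309,265)),tri((265,253),(342,265)))
s=cv2.imread('pics/top0.png');cv2.imwrite('pics/z_lad.png',cv2.resize(s[200:330,280:420],None,fx=5,fy=5,interpolation=2))
E
python3 mv.py 430 2 150 -22.5
```

```text
wall [789. 154.] [772. 149.]
wall [682. -53.] [669. -48.]
wall [ 573. -239.] [ 565. -226.]
tape roll [684. 268.] [671. 258.]
clip [659. 142.] [647. 138.]
clipR [684. 108.] [671. 105.]
turq [ 334. -102.] [336. -96.]
hex a [526. -43.] [520. -39.]
hex b [536. -71.] [530. -66.]
hex c [461. -97.] [458. -90.]
bowl [334.  43.] [337.  43.]
bowl top [372.  44.] [373.  44.]
bowl R [335.   5.] [337.   7.]
hand [309.  -2.] [312.   0.]
hand2 [ 236. -114.] [ 242. -107.]
marker [482. 255.] [477. 246.]
marker [358. 265.] [359. 255.]
tube [778. 212.] [761. 205.]
[315.  31.] rim left/right (array([0.32512961, 0.08536946, 0.00229703]), np.float64(0.02165288029423065)) (array([0.3389328 , 0.00609261, 0.04257179]), np.float64(0.003598917291076275))
now tip [ 197.  -592.9] 226.0 psi -71.62 w mm 92.3 F [-0.1  0.1 -0.1] t 0.1
row [408.7, -491.0, 76.7] [-0.001, -0.0, -0.857] dist 643.0
```

View pics/z_lad.png

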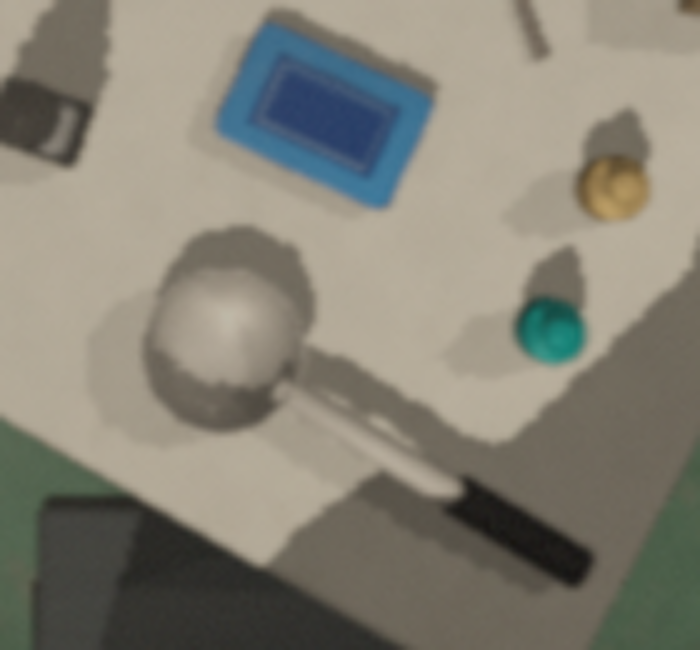

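The pictures agree to about 3–4 mm. Pad top measures 15 mm, carton 52, weight 50 and stamp 91, against the stated 16, 50, 47 and 88. Moving to hover over the pad.

```bash
python3 -m pendant '[[[409,-491,100,0,0,-0.857,-0.48],[409,-491,100,0,0,-0.857,-0.48],[409,-491,100,0,0,-0.857,-0.48],[409,-491,100,0,0,-0.857,-0.48],[409,-491,100,0,0,-0.857,-0.48],[409,-491,100,0,0,-0.857,-0.48],[409,-491,100,0,0,-0.857,-0.48],[409,-491,100,0,0,-0.857,-0.48],[409,-491,100,0,0,-0.857,-0.48],[409,-491,100,0,0,-0.857,-0.48],[409,-491,100,0,0,-0.857,-0.48],[409,-491,100,0,0,-0.857,-0.48],[409,-491,100,0,0,-0.857,-0.48],[409,-491,100,0,0,-0.857,-0.48]]]' 20; python3 mv.py 430 2 8 -22.5
python3 -c "
from h import *
cv2.imwrite('pics/s1.png',get_image('scene')[:,:,::-1]);print(arm.observe()['joints'].round(2))"
```

```text
clock: 1.85
position: [0.4301, 0.0004, 0.3048]
ee_rot: [2.614, 1.742, -0.001]
force: [-0.3, -0.1, 0.7]
width: 0.742
now tip [4.301e+02 4.000e-01] 126.8 psi -22.65 w mm 68.3 F [-0.3 -0.1  0.7] t 1.85
row [1.5, -0.7, 118.8] [0.0, 0.001, -0.003] dist 119.0
[ 0.28  0.29 -0.49  2.12  0.2   0.77 -0.73]
```

View pics/s1.png

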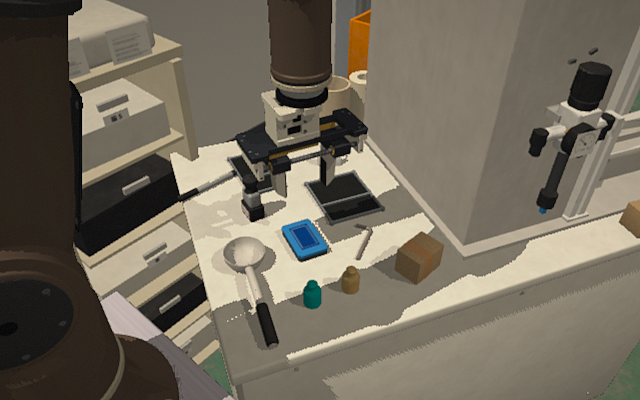

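The gripper body's long side lies along the jaws. It hovers over the pad at about (305,240), with the fingers straddling it. Descending to grip.

```bash
python3 -m pendant '[[[1,-1,40,0,0,0,-0.48],[1,-1,75,0,0,0,-0.48],[1,-1,100,0,0,0,-0.48],[1,-1,113,0,0,0,-0.48],[1,-1,119,0,0,0,-0.48],[1,-1,119,0,0,0,-0.48],[1,-1,119,0,0,0,0.5],[1,-1,119,0,0,0,0.5],[1,-1,119,0,0,0,0.5],[1,-1,119,0,0,0,0.5],[1,-1,119,0,0,0,0.5],[1,-1,119,0,0,0,0.5]]]' 20; python3 mv.py 430 2 100 -22.5
```

```text
clock: 3.4
position: [0.4302, 0.0031, 0.1863]
ee_rot: [2.612, 1.744, 0.001]
force: [-0.8, -0.7, 6.5]
width: 0.61
now tip [430.2   3.1] 8.3 psi -22.52 w mm 56.1 F [-0.8 -0.7  6.5] t 3.4
row [-1.0, 0.4, -91.7] [0.001, -0.0, -0.0] dist 92.0
```

Width 56 mm, so the pad is held across its short side. Lifting.

```bash
python3 -m pendant '[[[0,0,-20,0,0,0,0.5],[0,0,-55,0,0,0,0.5],[0,0,-80,0,0,0,0.5],[0,0,-80,0,0,0,0.5]]]'; python3 mv.py 590 55.5 60 64
```

```text
clock: 3.9
position: [0.4304, 0.0031, 0.2673]
ee_rot: [2.611, 1.743, 0.005]
force: [0.4, 0.5, -1.0]
width: 0.612
now tip [430.4   3.1] 89.3 psi -22.55 w mm 56.3 F [ 0.4  0.5 -1. ] t 3.9
row [109.6, 127.2, 29.9] [0.004, 0.002, -1.511] dist 170.0
```

```bash
python3 -m pendant '[[[20,22,0,0,0,-0.18,0.5],[45,50,0,0,0,-0.36,0.5],[65,75,0,0,0,-0.54,0.5],[85,100,0,0,0,-0.72,0.5],[100,115,0,0,0,-0.9,0.5],[109,127,15,0,0,-1.08,0.5],[110,127,30,0,0,-1.26,0.5],[110,127,30,0,0,-1.44,0.5],[110,127,30,0,0,-1.511,0.5],[110,127,30,0,0,-1.511,0.5],[110,127,30,0,0,-1.511,0.5]]]'; python3 mv.py 590 55.5 12 64
python3 -c "
from h import *
for n in('scene','top'):
  im=get_image(n)[:,:,::-1];cv2.imwrite(f'pics/{n}2.png',im)
s=cv2.imread('pics/scene2.png')[110:250,230:430];t=cv2.imread('pics/top2.png')[90:230,240:440]
cv2.imwrite('pics/c2.png',cv2.resize(np.vstack([s,t]),None,fx=2.1,fy=2.1,interpolation=2));print(arm.observe()['joints'].round(2))"
```

```text
clock: 5.28
position: [0.5891, 0.056, 0.2351]
ee_rot: [-0.708, -3.06, 0.0]
force: [0.4, 0.0, -1.1]
width: 0.614
now tip [589.1  56. ] 57.1 psi 63.96 w mm 56.5 F [ 0.4  0.  -1.1] t 5.28
row [-1.0, -0.1, 45.1] [-0.0, -0.001, -0.001] dist 45.0
[ 0.33  0.7  -0.77  1.78  0.61  0.91  0.4 ]
```

View pics/c2.png

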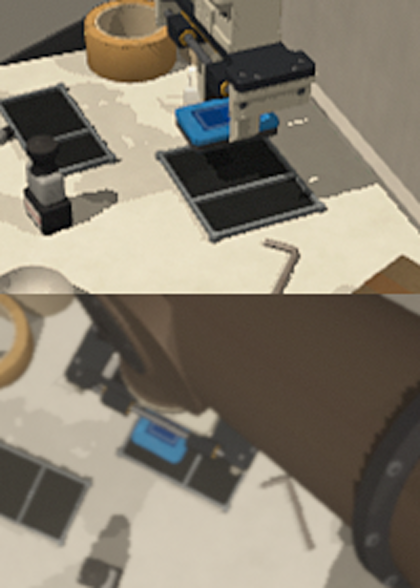

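```bash
python3 - <<'E'
from h import *
a=np.radians(-26);X=np.array([np.cos(a),np.sin(a)]);Y=np.array([-X[1],X[0]])
s=arm.observe()['position'][:2]*1e3
for u,z in(((314.3,165),.064),((321.5,174.5),.056),((362.4,168),.056),((361,164),.064)):
    p=onz('scene',u,z)[:2]*1e3;print(p.round(1),'rel TCP in tray x,y',((p-s)@X).round(1),((p-s)@Y).round(1))
E
```

```text
[559.5  89.8] rel TCP in tray x,y -41.5 17.3
[553.3  65.7] rel TCP in tray x,y -36.6 -7.1
[623.1  19.1] rel TCP in tray x,y 46.6 -18.4
[622.8  23. ] rel TCP in tray x,y 44.7 -15.1
```

Pad ends measure about −41 and +45 mm from the TCP along tray x, so it's centred to within the 9 mm margin. Lowering.

```bash
python3 -m pendant '[[[-2,0,15,0,0,0,0.5],[-2,0,28,0,0,0,0.5],[-2,0,36,0,0,0,0.5],[-2,0,41,0,0,0,0.5],[-2,0,44,0,0,0,0.5],[-2,0,46,0,0,0,0.5],[-2,0,46,0,0,0,0.5]]]'; python3 mv.py 590 55.5 11.5 64
```

```text
clock: 6.25
position: [0.5912, 0.0552, 0.1898]
ee_rot: [0.705, 3.061, 0.0]
force: [-0.3, -0.1, -0.0]
width: 0.612
now tip [591.2  55.2] 11.8 psi 64.05 w mm 56.3 F [-0.3 -0.1 -0. ] t 6.25
row [1.2, -0.2, 0.3] [0.0, 0.0, 0.001] dist 1.0
```

```bash
python3 -m pendant '[[[3,0,0,0,0,0,0.5],[4,0,0.5,0,0,0,0.5],[4,0,0.5,0,0,0,-0.45],[4,0,0.5,0,0,0,-0.45],[4,0,0.5,0,0,0,-0.45],[4,0,-20,0,0,0,-0.45],[4,0,-70,0,0,0,-0.45],[4,0,-110,0,0,0,-0.45]]]'; python3 mv.py 424.5 128 160 -17.5
```

```text
clock: 7.25
position: [0.5876, 0.0574, 0.3028]
ee_rot: [0.704, 3.06, 0.002]
force: [1.1, -0.3, 0.3]
width: 0.726
now tip [587.6  57.4] 124.8 psi 64.09 w mm 66.8 F [ 1.1 -0.3  0.3] t 7.25
row [177.5, -7.7, -35.4] [0.002, -0.0, 1.424] dist 181.0
```

```bash
python3 -m pendant '[[[20,0,-15,0,0,0.18,-0.3],[45,-2,-20,0,0,0.36,-0.3],[75,-4,-20,0,0,0.54,-0.3],[105,-6,-20,0,0,0.72,-0.3],[130,-7,-20,0,0,0.9,-0.3],[155,-8,-20,0,0,1.08,-0.3],[170,-8,-20,0,0,1.26,-0.3],[177,-8,-20,0,0,1.424,-0.3],[177,-8,-20,0,0,1.424,-0.3],[177,-8,-20,0,0,1.424,-0.3]]]' 20; python3 mv.py 424.5 128 33 -17.5
python3 -c "
from h import *
for n in('scene','top'):
  im=get_image(n)[:,:,::-1];cv2.imwrite(f'pics/{n}3.png',im)
s=cv2.imread('pics/scene3.png')[100:260,180:400];t=cv2.imread('pics/top3.png')[100:260,200:420]
cv2.imwrite('pics/c3.png',cv2.resize(np.hstack([s,t]),None,fx=1.8,fy=1.8,interpolation=2))"
```

```text
clock: 8.5
position: [0.4251, 0.1273, 0.3203]
ee_rot: [2.53, 1.861, 0.001]
force: [0.2, -0.9, -0.2]
width: 0.647
now tip [425.1 127.3] 142.3 psi -17.32 w mm 59.5 F [ 0.2 -0.9 -0.2] t 8.5
row [0.5, -0.9, 109.3] [0.001, -0.0, 0.003] dist 109.0
```

View pics/c3.png

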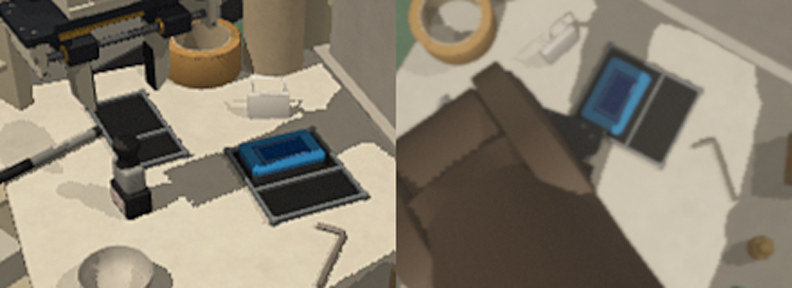

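```bash
python3 - <<'E'
from h import *
s=cv2.imread('pics/scene3.png')[160:230,300:390];t=cv2.imread('pics/top3.png')[118:198,290:380]
cv2.imwrite('pics/c3b.png',np.hstack([cv2.resize(s,(400,311),interpolation=2),cv2.resize(t,(400,311),interpolation=2)]))
from m1 import masks
for n in('scene','top'):
    m=masks(n,cv2.imread(f'pics/{n}3.png'))['blue'].astype(np.uint8)
    q=max(cv2.findContours(m,0,1)[0],key=cv2.contourArea)
    b=cv2.approxPolyDP(q,.04*cv2.arcLength(q,True),True)[:,0].astype(float)
    P=np.array([onz(n,u,.019)[:2] for u in b])*1e3;e=np.roll(P,-1,0)-P
    print(n,b.tolist(),P.round(0).tolist(),P.mean(0).round(1),np.linalg.norm(e,axis=1).round(),np.degrees(np.arctan2(e[:,1],e[:,0])).round())
E
```

```text
scene [[360.0, 184.0], [349.0, 172.0], [313.0, 181.0], [321.0, 197.0]] [[618.0, 19.0], [636.0, 61.0], [563.0, 97.0], [535.0, 51.0]] [588.2  57. ] [46. 81. 54. 89.] [  67.  154. -122.  -21.]
top [[338.0, 140.0], [324.0, 166.0], [313.0, 167.0], [321.0, 174.0]] [[615.0, 21.0], [555.0, 51.0], [552.0, 76.0], [536.0, 57.0]] [564.6  51.3] [68. 25. 24. 87.] [ 154.   97. -130.  -25.]
```

View pics/c3b.png

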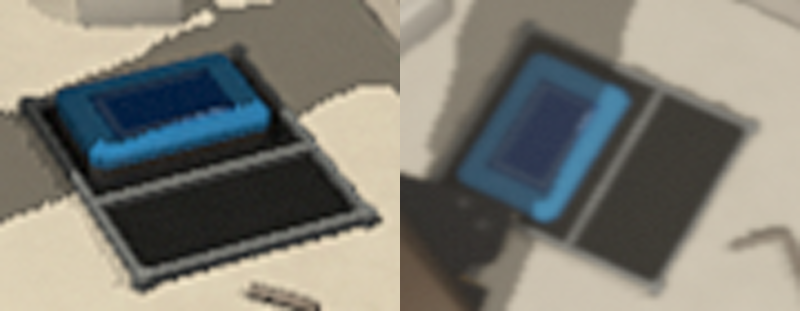

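Pad sits in the big pocket, clear of the rims. Its scene-view centre is (588,57) and the pocket's is (590,55). Now the stamp.

```bash
python3 -m pendant '[[[0,-1,35,0,0,0,-0.3],[0,-1,70,0,0,0,-0.3],[0,-1,95,0,0,0,-0.3],[0,-1,105,0,0,0,-0.3],[0,-1,108,0,0,0,-0.3],[0,-1,108,0,0,0,-0.3],[0,-1,108,0,0,0,0.9],[0,-1,108,0,0,0,0.9],[0,-1,108,0,0,0,0.9],[0,-1,108,0,0,0,0.9],[0,-1,108,0,0,0,0.9],[0,-1,108,0,0,0,0.9]]]' 20; python3 mv.py 424.5 128 33 -17.5
```

```text
clock: 10.1
position: [0.4241, 0.1275, 0.2118]
ee_rot: [2.534, 1.857, 0.001]
force: [0.7, -0.7, 3.0]
width: 0.276
now tip [424.1 127.5] 33.8 psi -17.54 w mm 25.4 F [ 0.7 -0.7  3. ] t 10.1
row [0.6, 0.2, 0.8] [0.0, -0.0, -0.001] dist 1.0
```

```bash
python3 -m pendant '[[[0,0,-15,0,0,0,0.9],[0,0,-45,0,0,0,0.9],[0,0,-60,0,0,0,0.9],[0,0,-60,0,0,0,0.9]]]' 25; python3 mv.py 562.5 -3 85 64
python3 -c "
from h import *
for n in('scene','top'):
  im=get_image(n)[:,:,::-1];cv2.imwrite(f'pics/{n}4.png',im)
s=cv2.imread('pics/scene4.png')[100:260,180:400]
cv2.imwrite('pics/c4.png',cv2.resize(s,None,fx=3,fy=3,interpolation=2))"
```

```text
clock: 10.6
position: [0.4242, 0.1275, 0.2728]
ee_rot: [2.534, 1.856, 0.003]
force: [-0.1, -0.7, -1.4]
width: 0.275
now tip [424.2 127.5] 94.8 psi -17.57 w mm 25.3 F [-0.1 -0.7 -1.4] t 10.6
row [-82.7, 171.2, 10.0] [0.003, 0.001, -1.424] dist 190.0
```

View pics/c4.png

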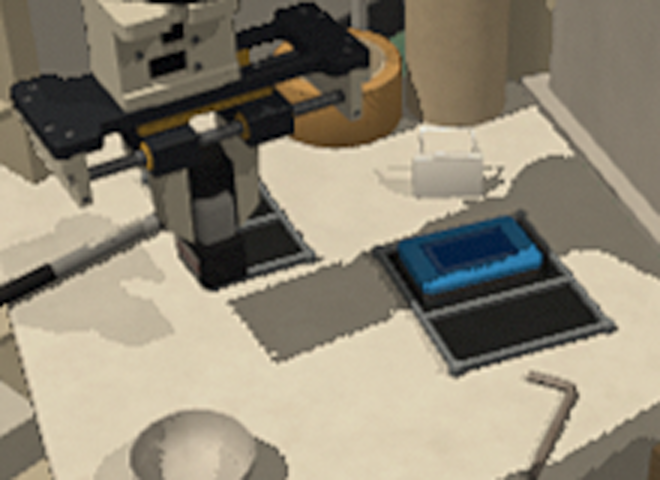

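The stamp hangs upright, about 60 mm clear of the table. Moving over the small pocket.

```bash
python3 -m pendant '[[[-10,20,0,0,0,-0.17,0.9],[-22,45,0,0,0,-0.34,0.9],[-35,72,0,0,0,-0.51,0.9],[-48,100,0,0,0,-0.68,0.9],[-60,125,0,0,0,-0.85,0.9],[-70,147,0,0,0,-1.02,0.9],[-78,162,0,0,0,-1.19,0.9],[-83,171,5,0,0,-1.34,0.9],[-83,171,10,0,0,-1.424,0.9],[-83,171,10,0,0,-1.424,0.9],[-83,171,10,0,0,-1.424,0.9]]]'; python3 mv.py 562.5 -3 37.5 64
python3 -c "
from h import *
for n in('scene','top'):
  im=get_image(n)[:,:,::-1];cv2.imwrite(f'pics/{n}5.png',im)
s=cv2.imread('pics/scene5.png')[100:250,250:430]
cv2.imwrite('pics/c5.png',cv2.resize(s,None,fx=4,fy=4,interpolation=2))"
```

```text
clock: 12.08
position: [0.5618, -0.003, 0.2613]
ee_rot: [-0.707, -3.06, 0.0]
force: [0.0, -0.3, -1.2]
width: 0.275
now tip [561.8  -3. ] 83.3 psi 63.97 w mm 25.3 F [ 0.  -0.3 -1.2] t 12.07
row [-0.7, 0.4, 45.8] [-0.0, -0.001, -0.001] dist 46.0
```

View pics/c5.png

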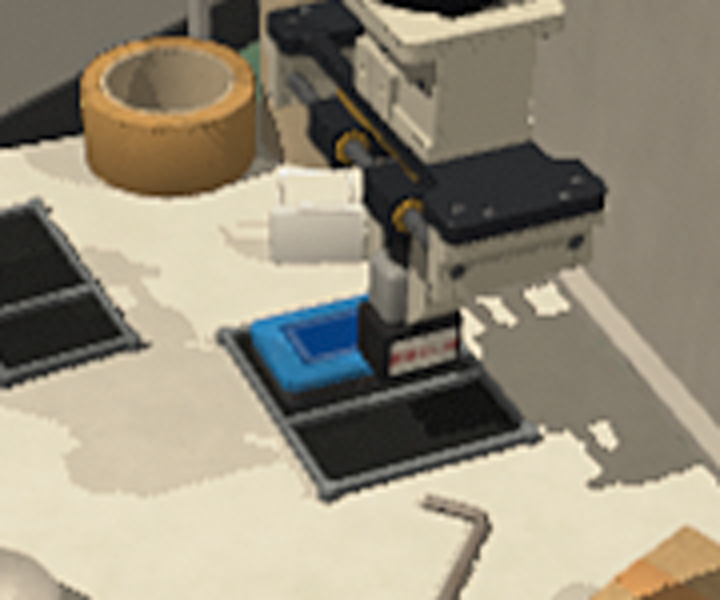

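```bash
python3 - <<'E'
from h import *
a=np.radians(-26);X=np.array([np.cos(a),np.sin(a)]);Y=np.array([-X[1],X[0]])
c=np.array([579,32.])-39*Y;print('pocket',c)
for u in((347,193.7),(365,189)):
    p=onz('scene',u,.0495)[:2]*1e3;print(p.round(1),((p-c)@X).round(1),((p-c)@Y).round(1))
E
```

```text
pocket [561.90352528  -3.05296781]
[545.5  -4. ] -14.3 -8.0
[579.2 -20.7] 23.3 -8.3
```

The near edge reads −8 mm where −15 is expected, so I'll lower to just above the rim and check again.

```bash
python3 -m pendant '[[[-1,-2,12,0,0,0,0.9],[-1,-2,24,0,0,0,0.9],[-1,-2,31,0,0,0,0.9],[-1,-2,35,0,0,0,0.9],[-1,-2,35,0,0,0,0.9]]]'; python3 mv.py 562.5 -3 37.5 64
python3 -c "
from h import *
for n in('scene','top'):
  im=get_image(n)[:,:,::-1];cv2.imwrite(f'pics/{n}6.png',im)
s=cv2.imread('pics/scene6.png')[150:230,300:390]
cv2.imwrite('pics/c6.png',cv2.resize(s,None,fx=8,fy=7,interpolation=2))"
```

```text
clock: 12.8
position: [0.5619, -0.0053, 0.2265]
ee_rot: [-0.705, -3.061, 0.0]
force: [-0.5, -0.3, -0.5]
width: 0.273
now tip [561.9  -5.3] 48.5 psi 64.06 w mm 25.2 F [-0.5 -0.3 -0.5] t 12.8
row [0.5, 2.4, 11.0] [-0.0, -0.0, 0.001] dist 11.0
```

View pics/c6.png

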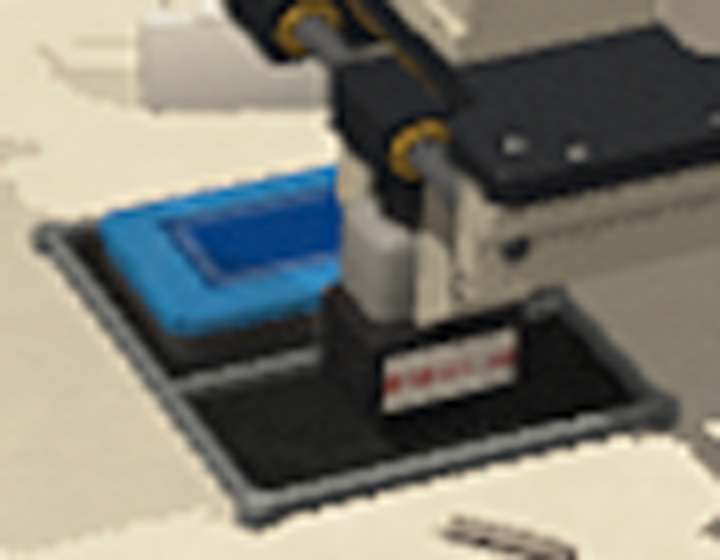

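```bash
python3 - <<'E'
from h import *
a=np.radians(-26);X=np.array([np.cos(a),np.sin(a)]);Y=np.array([-X[1],X[0]])
c=np.array([579,32.])-39*Y
L=lambda U,z:onz('scene',((U[0]+.5)/8+299.5,(U[1]+.5)/7+149.5),z)[:2]*1e3
for n,U,z in(('lab L',(385,412),.0167),('lab R',(517,380),.0167),('labtop L',(385,358),.0427),('rim top in',(270,490),.008),('rim in',(620,405),.008),('rim ctr corner L',(258,505),.008),('corner R',(660,408),.008),('corner TL',(45,238),.008),('divider L',(175,383),.008),('div R',(545,295),.008)):
    p=L(U,z);print(n,p.round(1),((p-c)@X).round(1),((p-c)@Y).round(1))
E
```

```text
lab L [544.2  -8.3] -13.6 -12.5
lab R [575.9 -23.7] 21.6 -12.4
labtop L [536.8 -12.9] -18.3 -19.9
rim top in [509.2  -2. ] -47.8 -22.2
rim in [592.4 -43.1] 45.0 -22.6
rim ctr corner L [502.7  -3.8] -52.9 -26.6
corner R [597.8 -51.2] 53.3 -27.5
corner TL [557.2 112.9] -55.1 102.2
divider L [528.6  44.2] -50.6 27.9
div R [6.201e+02 1.000e-01] 50.9 28.3
```

The stamp's near face is at −12.5 and the pocket's inner edge at −22.4, so by the same camera it's centred. Lowering 11 mm and releasing.

```bash
python3 -m pendant '[[[0,0,5,0,0,0,0.9],[0,0,9,0,0,0,0.9],[0,0,11,0,0,0,0.9],[0,0,11.5,0,0,0,0.9],[0,0,11.5,0,0,0,0.9],[0,0,11.5,0,0,0,0],[0,0,11.5,0,0,0,0],[0,0,11.5,0,0,0,0],[0,0,11.5,0,0,0,0]]]'; python3 mv.py 562.5 -3 180 64
```

```text
clock: 14.02
position: [0.562, -0.0054, 0.2153]
ee_rot: [0.705, 3.061, 0.0]
force: [1.1, 0.2, 0.4]
width: 0.5
now tip [562.   -5.4] 37.3 psi 64.05 w mm 46.0 F [1.1 0.2 0.4] t 14.03
row [0.6, 2.4, -142.7] [0.0, 0.0, 0.001] dist 143.0
```

```bash
python3 -m pendant '[[[0,0,-25,0,0,0,0],[0,0,-75,0,0,0,0],[0,0,-110,0,0,0,0],[0,0,-110,0,0,0,-0.5]]]'; python3 mv.py 512 -184 120 85.5
python3 -c "
from h import *
for n in('scene',):
  im=get_image(n)[:,:,::-1];cv2.imwrite(f'pics/{n}7.png',im)
s=cv2.imread('pics/scene7.png')[150:230,300:390]
cv2.imwrite('pics/c7.png',cv2.resize(s,None,fx=8,fy=7,interpolation=2))"
```

```text
clock: 14.52
position: [0.5628, -0.0049, 0.328]
ee_rot: [0.704, 3.057, 0.002]
force: [-0.4, 0.0, 0.2]
width: 0.563
now tip [562.8  -4.9] 150.0 psi 64.04 w mm 51.8 F [-0.4  0.   0.2] t 14.53
row [-32.6, -183.3, 29.7] [0.001, 0.005, -0.374] dist 189.0
```

View pics/c7.png

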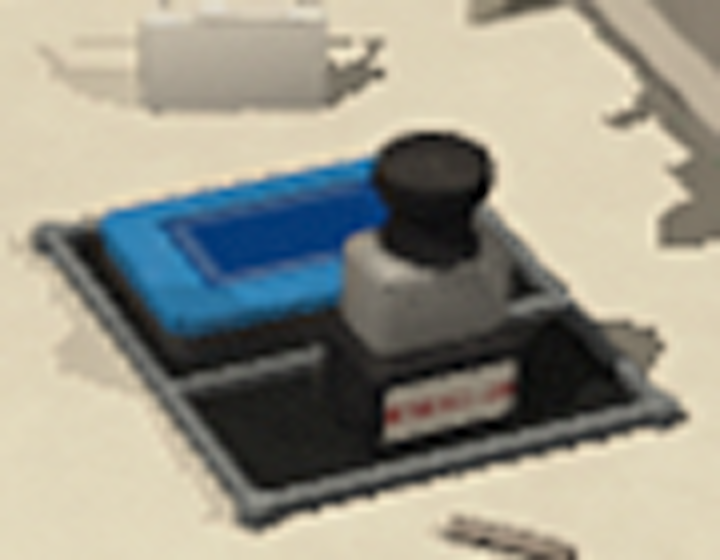

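Stamp stands upright inside the small pocket: base about (343–366, 200–215), with dark floor visible in front of and beside it. Next, the carton.

```bash
python3 -m pendant '[[[-8,-45,0,0,0,-0.1,-0.5],[-16,-95,0,0,0,-0.2,-0.5],[-25,-145,10,0,0,-0.3,-0.5],[-32,-183,30,0,0,-0.374,-0.5],[-32,-183,30,0,0,-0.374,-0.5],[-32,-183,30,0,0,-0.374,-0.5]]]'; python3 mv.py 512 -184 14 85.5
python3 -c "
from h import *
for n in('scene',):
  im=get_image(n)[:,:,::-1];cv2.imwrite(f'pics/{n}8.png',im)
s=cv2.imread('pics/scene8.png')[120:300,340:540]
cv2.imwrite('pics/c8.png',cv2.resize(s,None,fx=3,fy=3,interpolation=2));print(arm.observe()['joints'].round(2))"
```

```text
clock: 15.32
position: [0.5105, -0.1835, 0.2944]
ee_rot: [-0.124, -3.138, -0.002]
force: [0.1, 0.6, -0.0]
width: 0.749
now tip [ 510.5 -183.5] 116.4 psi 85.46 w mm 68.9 F [ 0.1  0.6 -0. ] t 15.32
row [-1.7, -0.5, 102.4] [0.001, -0.001, -0.001] dist 102.0
[ 0.92  0.63 -0.99  1.85  0.62  1.01  1.17]
```

View pics/c8.png

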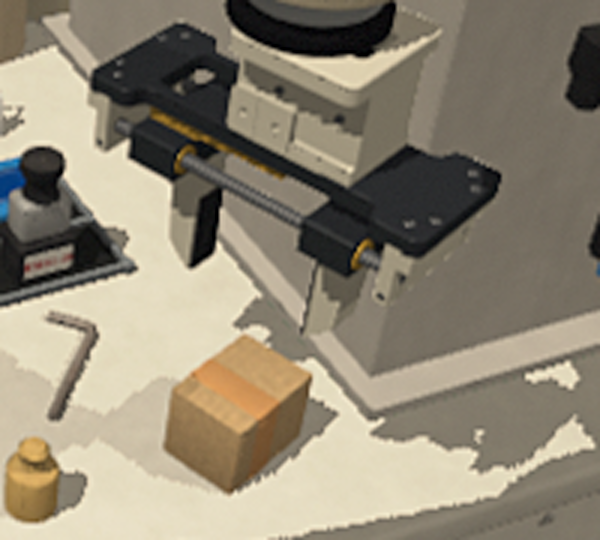

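```bash
python3 -m pendant '[[[-2,0,35,0,0,0,-0.5],[-2,0,65,0,0,0,-0.5],[-2,0,88,0,0,0,-0.5],[-2,0,98,0,0,0,-0.5],[-2,0,102,0,0,0,-0.5],[-2,0,102,0,0,0,-0.5],[-2,0,102,0,0,0,0.3],[-2,0,102,0,0,0,0.3],[-2,0,102,0,0,0,0.3],[-2,0,102,0,0,0,0.3],[-2,0,102,0,0,0,0.3]]]' 20; python3 mv.py 512 -184 150 85.5
```

```text
clock: 16.75
position: [0.5128, -0.1842, 0.1936]
ee_rot: [0.124, 3.139, -0.001]
force: [-1.1, -0.6, 5.9]
width: 0.52
now tip [ 512.8 -184.2] 15.6 psi 85.47 w mm 47.8 F [-1.1 -0.6  5.9] t 16.75
row [0.8, 0.1, -134.4] [-0.0, 0.0, -0.001] dist 134.0
```

```bash
python3 -m pendant '[[[0,0,-20,0,0,0,0.3],[0,0,-65,0,0,0,0.3],[0,0,-120,0,0,0,0.3],[0,0,-145,0,0,0,0.3],[0,0,-145,0,0,0,0.3]]]'; python3 mv.py 529 248.5 160 -22.5
```

```text
clock: 17.38
position: [0.5132, -0.1838, 0.341]
ee_rot: [0.124, 3.135, -0.002]
force: [0.1, 0.1, -0.6]
width: 0.522
now tip [ 513.2 -183.8] 163.0 psi 85.48 w mm 48.0 F [ 0.1  0.1 -0.6] t 17.38
row [18.3, 432.2, 2.5] [0.003, 0.004, 1.885] dist 433.0
```

```bash
python3 -m pendant '[[[15,25,0,0,0,0.16,0.3],[30,60,0,0,0,0.33,0.3],[35,100,0,0,0,0.5,0.3],[35,145,0,0,0,0.67,0.3],[35,190,0,0,0,0.84,0.3],[35,235,0,0,0,1.01,0.3],[30,280,0,0,0,1.18,0.3],[25,325,0,0,0,1.35,0.3],[22,370,0,0,0,1.52,0.3],[19,405,0,0,0,1.69,0.3],[18,425,0,0,0,1.86,0.3],[18,432,0,0,0,1.885,0.3],[18,432,0,0,0,1.885,0.3],[18,432,0,0,0,1.885,0.3]]]'; python3 mv.py 529 248.5 30 -22.5
```

```text
clock: 19.12
position: [0.5289, 0.2466, 0.3379]
ee_rot: [2.611, 1.746, -0.002]
force: [-1.1, 0.5, -1.1]
width: 0.526
now tip [528.9 246.6] 159.9 psi -22.48 w mm 48.4 F [-1.1  0.5 -1.1] t 19.12
row [2.0, -0.6, 129.9] [-0.0, 0.001, 0.0] dist 130.0
```

```bash
python3 -m pendant '[[[2,0,40,0,0,0,0.3],[2,0,80,0,0,0,0.3],[2,0,108,0,0,0,0.3],[2,0,125,0,0,0,0.3],[2,0,128,0,0,0,0.3],[2,0,128,0,0,0,0.3]]]'; python3 mv.py 529 248.5 19 -22.5
python3 -c "
from h import *
for n in('scene','top'):
  im=get_image(n)[:,:,::-1];cv2.imwrite(f'pics/{n}9.png',im)
s=cv2.imread('pics/scene9.png')[120:220,210:310]
cv2.imwrite('pics/c9.png',cv2.resize(s,None,fx=6,fy=6,interpolation=2))
cv2.imwrite('pics/c9t.png',cv2.resize(cv2.imread('pics/top9.png')[130:230,190:300],None,fx=6,fy=6,interpolation=2))"
```

```text
clock: 19.88
position: [0.5299, 0.2498, 0.211]
ee_rot: [2.612, 1.745, 0.002]
force: [0.3, 0.2, -1.0]
width: 0.518
now tip [529.9 249.8] 33.0 psi -22.52 w mm 47.7 F [ 0.3  0.2 -1. ] t 19.88
row [-1.6, -0.3, 14.0] [0.001, -0.001, -0.0] dist 14.0
```

View pics/c9.png

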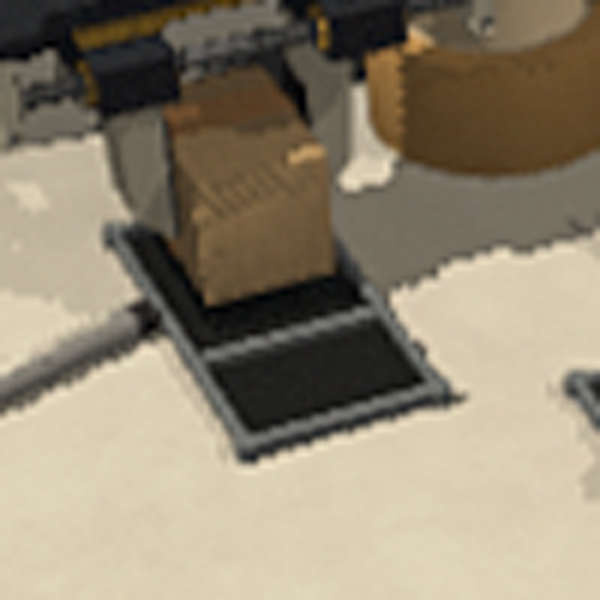

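View pics/c9t.png

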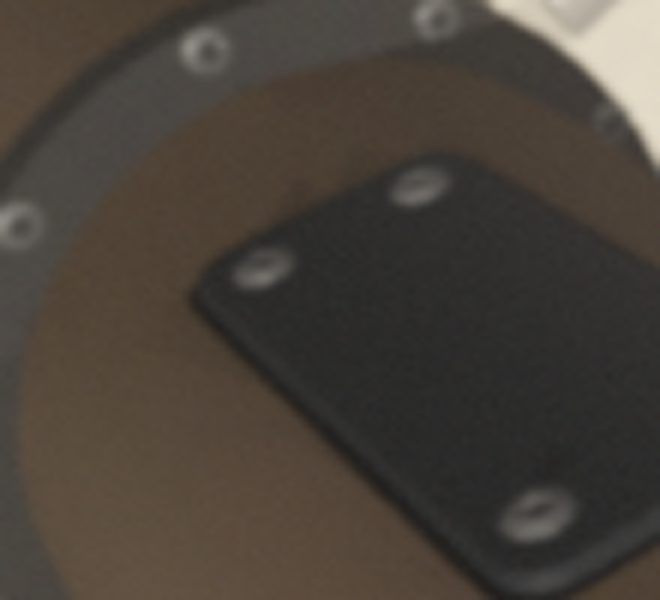

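```bash
python3 - <<'E'
from h import *
a=np.radians(-22.5);X=np.array([np.cos(a),np.sin(a)]);Y=np.array([-X[1],X[0]])
c=np.array([519.5,225.])+25.5*Y
L=lambda U,z:onz('scene',((U[0]+.5)/6+209.5,(U[1]+.5)/6+119.5),z)[:2]*1e3
for n,U,z in(('carton nearL bot',(210,305),.0175),('nearR bot',(333,272),.0175),('nearL top',(197,215),.0675),('nearR top',(328,150),.0675),('divider L',(208,353),.008),('div R',(378,308),.008),('corner L',(245,450),.008),('corner R',(445,393),.008),('corner TL',(118,233),.008)):
    p=L(U,z);print(n,p.round(1),((p-c)@X).round(1),((p-c)@Y).round(1))
E
```

```text
carton nearL bot [498.2 230.1] -21.7 -28.9
nearR bot [540.4 212.3] 24.1 -29.3
nearL top [485.9 216.5] -27.8 -46.2
nearR top [542.5 212.3] 26.1 -28.4
divider L [486.8 220. ] -28.3 -42.6
div R [544.5 194.7] 34.7 -44.0
corner L [458.3 170.7] -35.8 -99.1
corner R [524.5 142.4] 36.2 -99.9
corner TL [515.  299.1] -32.6 41.3
```

The carton's near edge is at −29, with −33 being ideal, so I'll shift 3 mm towards the divider. Then lower 14 mm and release.

```bash
python3 -m pendant '[[[-3,0,4,0,0,0,0.3],[-3,0,9,0,0,0,0.3],[-3,0,12,0,0,0,0.3],[-3,0,14,0,0,0,0.3],[-3,0,14.5,0,0,0,0.3],[-3,0,14.5,0,0,0,-0.35],[-3,0,14.5,0,0,0,-0.35],[-3,0,14.5,0,0,0,-0.35],[-3,0,14.5,0,0,0,-0.35],[-3,0,0,0,0,0,-0.35],[-3,0,-40,0,0,0,-0.35],[-3,0,-95,0,0,0,-0.35],[-3,0,-145,0,0,0,-0.35],[-3,0,-145,0,0,0,-0.35]]]'; python3 mv.py 401.5 -125.5 150 -108
python3 -c "
from h import *
print(arm.observe()['joints'].round(2))
for n in('scene','top'):
  im=get_image(n)[:,:,::-1];cv2.imwrite(f'pics/{n}10.png',im)
s=cv2.imread('pics/scene10.png')[120:220,210:310]
cv2.imwrite('pics/c10.png',cv2.resize(s,None,fx=6,fy=6,interpolation=2))"
```

```text
clock: 21.72
position: [0.529, 0.2481, 0.3605]
ee_rot: [2.612, 1.744, 0.013]
force: [0.0, 0.0, -0.1]
width: 0.674
now tip [529.  248.1] 182.5 psi -22.52 w mm 62.0 F [ 0.   0.  -0.1] t 21.73
row [-394.2, 25.1, 30.1] [-0.001, -0.009, 1.492] dist 396.0
[-0.11  0.48 -0.59  1.7   0.3   1.05 -1.2 ]
```

View pics/c10.png

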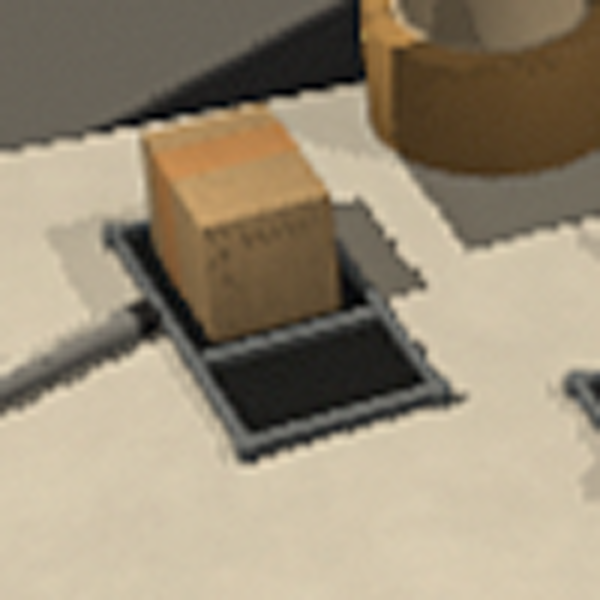

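Carton sits upright in the big pocket, base edge at about (245,175) inside the divider. For the weight I can keep the jaw angle: at 46 mm opening it clears the turquoise one by about 15 mm.

```bash
python3 mv.py 401.5 -125.5 130 -22.5; python3 -m pendant '[[[-394,25,35,0,0,0,0],[-394,25,35,0,0,0,0],[-394,25,35,0,0,0,0],[-394,25,35,0,0,0,0],[-394,25,35,0,0,0,0],[-394,25,35,0,0,0,0],[-394,25,35,0,0,0,0],[-394,25,35,0,0,0,0],[-394,25,35,0,0,0,0],[-394,25,35,0,0,0,0]]]'; python3 mv.py 401.5 -125.5 9 -22.5
python3 -c "
from h import *
for n in('scene','top'):
  im=get_image(n)[:,:,::-1];cv2.imwrite(f'pics/{n}11.png',im)
s=cv2.imread('pics/scene11.png')[160:320,270:430]
cv2.imwrite('pics/c11.png',cv2.resize(s,None,fx=3.7,fy=3.7,interpolation=2))"
```

```text
now tip [528.2 246.9] 178.1 psi -22.53 w mm 61.8 F [ 0.3 -0.5  0. ] t 21.82
row [-392.6, 25.5, 47.8] [0.001, -0.001, -0.0] dist 396.0
clock: 23.08
position: [0.401, -0.1253, 0.3201]
ee_rot: [-2.61, -1.748, -0.0]
force: [0.0, 0.1, -0.2]
width: 0.503
now tip [ 401.  -125.3] 142.1 psi -22.39 w mm 46.3 F [ 0.   0.1 -0.2] t 23.07
row [-0.1, 0.6, 133.1] [-0.0, -0.0, 0.002] dist 133.0
```

View pics/c11.png

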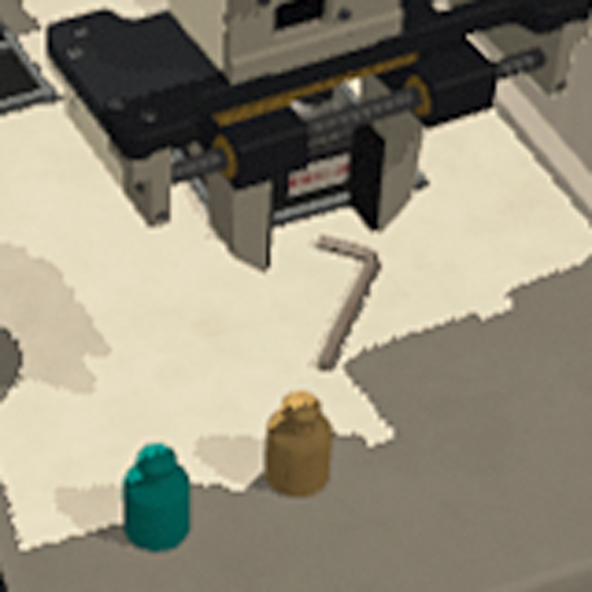

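```bash
python3 -m pendant '[[[0,0,45,0,0,0,0],[0,0,85,0,0,0,0],[0,0,100,0,0,0,0],[0,0,100,0,0,0,0]]]'; python3 mv.py 401.5 -125.5 9 -22.5
python3 -c "
from h import *
im=get_image('scene')[:,:,::-1];cv2.imwrite('pics/scene12.png',im)
s=im[220:320,290:390]
cv2.imwrite('pics/c12.png',cv2.resize(s,None,fx=5.5,fy=5.5,interpolation=2))"
```

```text
clock: 23.68
position: [0.4004, -0.1259, 0.2194]
ee_rot: [-2.61, -1.746, 0.002]
force: [-0.4, 0.1, -0.4]
width: 0.499
now tip [ 400.4 -125.9] 41.4 psi -22.44 w mm 45.9 F [-0.4  0.1 -0.4] t 23.68
row [0.8, 0.9, 32.4] [-0.002, 0.0, 0.001] dist 32.0
```

View pics/c12.png

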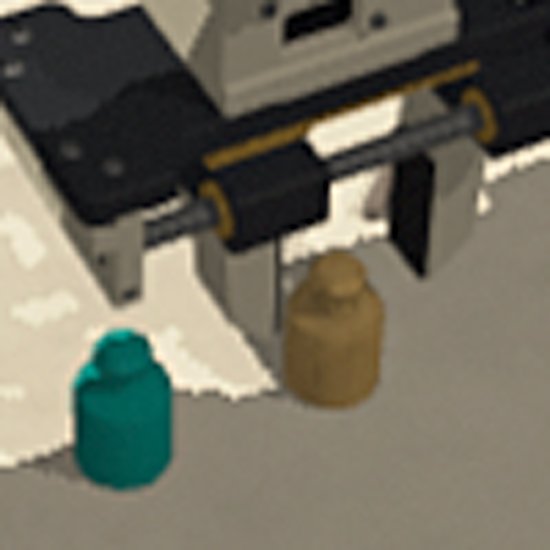

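```bash
python3 - <<'E'
from h import *
a=np.radians(-22.5);Y=np.array([np.cos(a),np.sin(a),0]);X=np.array([-Y[1],Y[0],0])
o=np.array([.4004,-.1259,.0414])
for k in(-.023,.023):
  for w in(-.0095,.0095): print(((proj('scene',o+k*Y+w*X)-[290,220])*5.5).round())
c=lambda z,x=.4015,y=-.1255:((proj('scene',[x,y,z])-[290,220])*5.5).round()
print('weight axis',c(0),c(.034),c(.047))
E
```

```text
[276. 334.]
[244. 290.]
[416. 281.]
[383. 238.]
weight axis [326. 378.] [330. 300.] [332. 269.]
```

Predicted and seen finger tips agree within about 2 px, and the tan weight is centred between them. Descending and gripping.

```bash
python3 -m pendant '[[[0,2,12,0,0,0,0],[0,2,24,0,0,0,0],[0,2,31,0,0,0,0],[0,2,32,0,0,0,0],[0,2,32,0,0,0,0],[0,2,32,0,0,0,0.9],[0,2,32,0,0,0,0.9],[0,2,32,0,0,0,0.9],[0,2,32,0,0,0,0.9],[0,2,32,0,0,0,0.9],[0,2,32,0,0,0,0.9]]]' 30; python3 mv.py 502.5 184.5 170 -22.5
```

```text
clock: 25.1
position: [0.4024, -0.1273, 0.1884]
ee_rot: [2.612, 1.745, -0.0]
force: [-1.6, 0.8, 6.6]
width: 0.301
now tip [ 402.4 -127.3] 10.4 psi -22.52 w mm 27.7 F [-1.6  0.8  6.6] t 25.1
row [326.3, -26.9, -159.7] [0.0, 0.0, -0.0] dist 364.0
```

```bash
python3 -m pendant '[[[0,0,-20,0,0,0,0.9],[0,0,-65,0,0,0,0.9],[0,0,-110,0,0,0,0.9],[30,0,-120,0,0,0,0.9],[80,-7,-120,0,0,0,0.9],[135,-12,-120,0,0,0,0.9],[190,-17,-120,0,0,0,0.9],[245,-22,-120,0,0,0,0.9],[290,-25,-120,0,0,0,0.9],[318,-27,-120,0,0,0,0.9],[326,-27,-110,0,0,0,0.9],[326,-27,-80,0,0,0,0.9],[326,-27,-50,0,0,0,0.9],[326,-27,-30,0,0,0,0.9],[326,-27,-22,0,0,0,0.9],[326,-27,-22,0,0,0,0.9]]]'; python3 mv.py 502.5 184.5 14 -22.5
python3 -c "
from h import *
im=get_image('scene')[:,:,::-1];cv2.imwrite('pics/scene13.png',im)
s=im[120:220,210:310]
cv2.imwrite('pics/c13.png',cv2.resize(s,None,fx=6,fy=6,interpolation=2))"
```

```text
clock: 27.1
position: [0.5022, 0.1834, 0.2098]
ee_rot: [2.613, 1.744, -0.002]
force: [0.7, -0.4, -1.8]
width: 0.3
now tip [502.2 183.4] 31.8 psi -22.56 w mm 27.6 F [ 0.7 -0.4 -1.8] t 27.1
row [1.1, -0.1, 17.8] [-0.001, 0.001, -0.001] dist 18.0
```

View pics/c13.png

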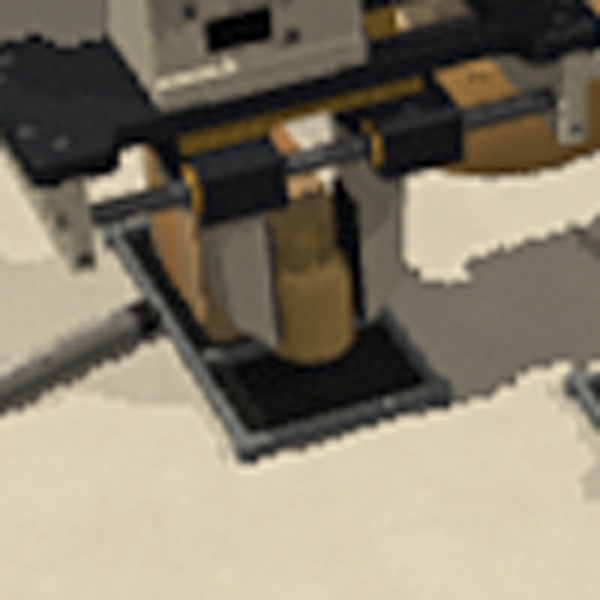

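```bash
python3 - <<'E'
from h import *
a=np.radians(-22.5);X=np.array([np.cos(a),np.sin(a)]);Y=np.array([-X[1],X[0]])
c=np.array([519.5,225.])-44*Y
L=lambda U,z:onz('scene',((U[0]+.5)/6+209.5,(U[1]+.5)/6+119.5),z)[:2]*1e3
for n,U,z in(('bot near',(313,365),.0214),('bot L',(272,345),.0214),('bot R',(354,340),.0214),('rim in',(250,425),.008),('rim in',(430,380),.008),('rim c',(245,440),.008),('c',(440,388),.008)):
    p=L(U,z);print(n,p.round(1),((p-c)@X).round(1),((p-c)@Y).round(1))
E
```

```text
bot near [494.1 174.1] -4.0 -12.7
bot L [492.8 192.8] -12.3 4.0
bot R [513.2 173.9] 13.8 -5.7
rim in [468.6 179.3] -29.5 -17.7
rim in [526.4 151.4] 34.5 -21.4
rim c [461.9 174.6] -33.9 -24.6
c [525.4 145.7] 35.8 -27.0
```

Weight centre is within about 1 mm of the pocket centre, with the near rim at about −20 mm. Lowering 18 mm and releasing.

```bash
python3 -m pendant '[[[1,0,7,0,0,0,0.9],[1,0,13,0,0,0,0.9],[1,0,16,0,0,0,0.9],[1,0,17.5,0,0,0,0.9],[1,0,18,0,0,0,0.9],[1,0,18,0,0,0,0.9],[1,0,18,0,0,0,0.1],[1,0,18,0,0,0,0.1],[1,0,18,0,0,0,0.1],[1,0,18,0,0,0,0.1],[1,0,0,0,0,0,0.1],[1,0,-40,0,0,0,0.1],[1,0,-100,0,0,0,0.1],[1,0,-160,0,0,0,0.1]]]'; python3 mv.py 300 -350 220 -22.5
```

```text
clock: 28.9
position: [0.5022, 0.1852, 0.3732]
ee_rot: [-2.612, -1.745, -0.001]
force: [2.3, -0.1, -0.3]
width: 0.45
now tip [502.2 185.2] 195.2 psi -22.49 w mm 41.4 F [ 2.3 -0.1 -0.3] t 28.9
row [-571.8, 17.9, -25.1] [-0.0, -0.001, 0.0] dist 573.0
```

```bash
python3 -m pendant '[[[-572,18,-40,0,0,0,0.1],[-572,18,-40,0,0,0,0.1],[-572,18,-40,0,0,0,0.1],[-572,18,-40,0,0,0,0.1],[-572,18,-40,0,0,0,0.1],[-572,18,-40,0,0,0,0.1],[-572,18,-40,0,0,0,0.1],[-572,18,-40,0,0,0,0.1],[-572,18,-40,0,0,0,0.1],[-572,18,-40,0,0,0,0.1],[-572,18,-40,0,0,0,0.1],[-572,18,-40,0,0,0,0.1],[-572,18,-40,0,0,0,0.1],[-572,18,-40,0,0,0,0.1]]]'; python3 -c "
from h import *
for n in('scene','top'):
  im=get_image(n)[:,:,::-1];cv2.imwrite(f'pics/{n}14.png',im)
s=cv2.imread('pics/scene14.png')[130:230,210:400];t=cv2.imread('pics/top14.png')[110:220,200:390]
cv2.imwrite('pics/c14.png',cv2.resize(s,None,fx=4.2,fy=4.2,interpolation=2))
cv2.imwrite('pics/c14t.png',cv2.resize(t,None,fx=4.2,fy=4.2,interpolation=2))"
```

```text
clock: 30.65
position: [0.3007, -0.3494, 0.4103]
ee_rot: [2.611, 1.747, 0.0]
force: [-0.0, -0.6, -0.5]
width: 0.453
```

View pics/c14.png

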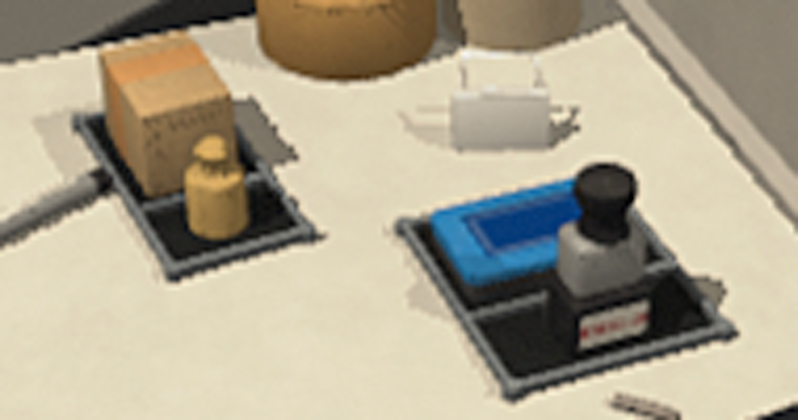

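View pics/c14t.png

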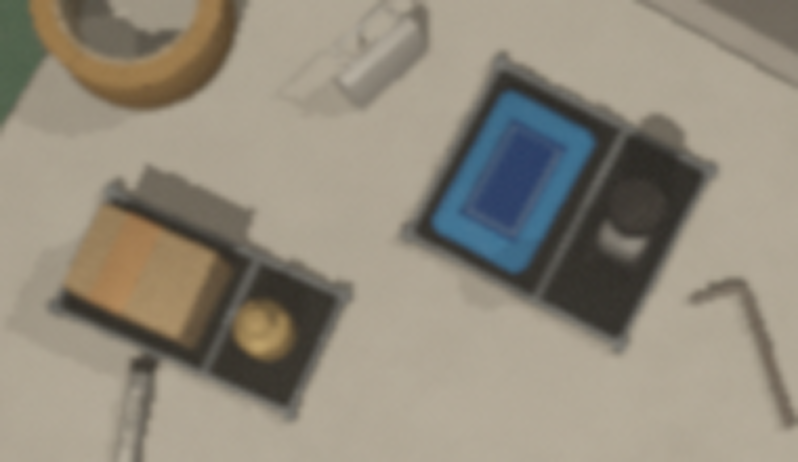

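View pics/top14.png

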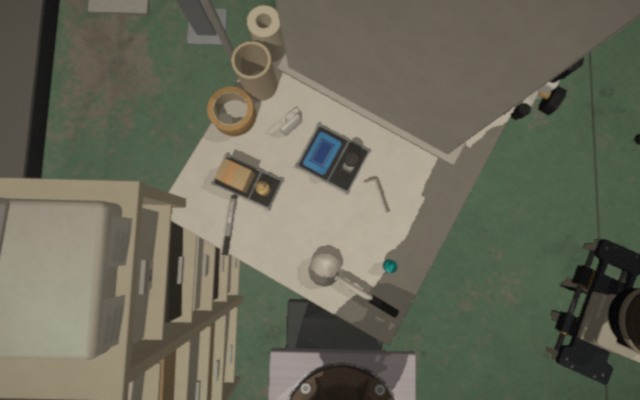

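All four are in their pockets, with dark floor visible around each. I'll check heights from both views and compare the bystanders with the first pictures.

```bash
python3 - <<'E'
from h import *
from m1 import masks
f=lambda a:(np.array(a)*1e3).round(1)
cs={}
for n in('scene','top'):
    m=masks(n,cv2.imread(f'pics/{n}14.png'))['blue'].astype(np.uint8)
    q=max(cv2.findContours(m,0,1)[0],key=cv2.contourArea)
    b=cv2.approxPolyDP(q,.04*cv2.arcLength(q,True),True)[:,0].astype(float);print(n,b.tolist())
    cs[n]=b
r=cv2.minAreaRect(cs['top'].astype(np.float32));print('pad top-view centre',f(onz('top',r[0],.019)))
k=lambda U,o:((np.array(U)+.5)/4.2-.5+np.array(o))
S=(210,130);T=(200,110)
for nm,u,v in(('pad farL',(432,212),(507,90)),('pad nearL',(465,280),(432,225)),('weight knob',(211,146),(262,325)),('stamp knob',(607,178),(638,205)),('carton nearR',(230,97),(222,265)),('carton nearL',(140,118),(180,343)),('carton farL',(100,50),(65,285))):
    X,g=tri(k(u,S),k(v,T));print(nm,f(X),'gap',f(g))
# bystanders: image difference before/after
for n,boxes in(('top',dict(clip=(262,100,306,142),marker=(218,193,240,258),hexk=(362,172,392,214))),('scene',dict(clip=(312,140,350,168),hexk=(354,222,376,262),marker=(180,170,236,200)))):
    a,b=[cv2.GaussianBlur(cv2.imread(f'pics/{n}{i}.png'),(3,3),0).astype(int) for i in(0,14)]
    for kk,(x0,y0,x1,y1) in boxes.items():
        sh,_=cv2.phaseCorrelate(*[cv2.cvtColor(z[y0:y1,x0:x1].astype(np.uint8),6).astype(np.float32) for z in(a,b)])
        print(n,kk,'max diff',np.abs(a-b)[y0:y1,x0:x1].max(),'shift px',np.round(sh,2))
E
```

```text
scene [[348.0, 179.0], [344.0, 173.0], [312.0, 183.0], [326.0, 197.0], [341.0, 193.0]]
top [[320.0, 132.0], [304.0, 164.0], [324.0, 173.0], [340.0, 142.0]]
pad top-view centre [584.4  56.4  19. ]
pad farL [604.5  85.3  16.2] gap 76.7
pad nearL [574.8  96.9 -28.8] gap 15.4
weight knob [499.3 182.2  54.4] gap 0.8
stamp knob [559.1  -6.3  93. ] gap 2.3
carton nearR [530.  202.5  57.9] gap 3.4
carton nearL [489.3 222.1  57.6] gap 2.8
carton farL [517.2 281.9  57.7] gap 2.2
top clip max diff 2 shift px [0.49 0.51]
top marker max diff 16 shift px [-0.06 -0.06]
top hexk max diff 27 shift px [-0.11  0.38]
scene clip max diff 24 shift px [-0.    0.01]
scene hexk max diff 47 shift px [-0.05  0.01]
scene marker max diff 23 shift px [ 0.02 -0.03]
```

The carton reads 3 mm high and close to the divider, so I'll look closer before handing in.

```bash
python3 - <<'E'
import cv2,numpy as np
s=cv2.imread('pics/scene14.png')[135:200,225:290];t=cv2.imread('pics/top14.png')[150:215,210:285]
cv2.imwrite('pics/c15.png',np.hstack([cv2.resize(s,(390,390),interpolation=2),cv2.resize(t,(400,390)if 0 else (390,338),interpolation=2) if 0 else cv2.resize(t,(400,390),interpolation=2)]))
E
```

```text
(no output)
```

View pics/c15.png

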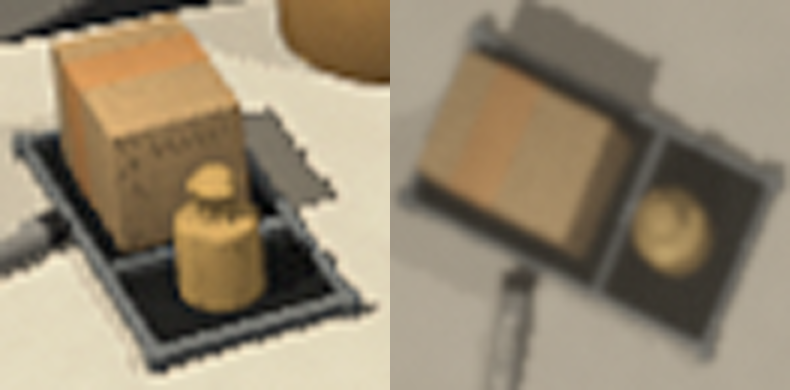

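```bash
python3 - <<'E'
from h import *
a=np.radians(-22.5);X=np.array([np.cos(a),np.sin(a)]);Y=np.array([-X[1],X[0]]);c=np.array([519.5,225.])
k=lambda U:((U[0]+.5)/6+224.5,(U[1]+.5)/6+134.5)
kt=lambda U:((U[0]-390+.5)/400*75+209.5,(U[1]+.5)/6+149.5)
def pr(n,p): p=p[:2]*1e3;print(n,p.round(1),((p-c)@X).round(1),((p-c)@Y).round(1))
for n,U,z in(('S bot nearL',(122,251),.003),('S div L far edge',(110,262),.008),('S div R far edge',(292,219),.008)):pr(n,onz('scene',k(U),z))
for n,U,z in(('T bot nearR',(632,130),.003),('T bot nearL',(582,258),.003),('T div far',(660,130),.008),('T div near',(605,285),.008),('Ttop nearR',(618,122),.053),('Ttop nearL',(573,250),.053),('Ttop farL',(420,172),.053),('Ttop farR',(475,50),.053)):pr(n,onz('top',kt(U),z))
E
```

```text
S bot nearL [496.8 229.5] -22.7 -4.5
S div L far edge [485.4 222.5] -30.6 -15.4
S div R far edge [545.  193.2] 35.7 -19.7
T bot nearR [541.5 207.8] 26.9 -7.4
T bot nearL [492.1 226.8] -26.0 -8.8
T div far [540.9 195.1] 31.2 -19.4
T div near [481.6 215.7] -31.5 -23.1
Ttop nearR [535.7 205. ] 22.6 -12.3
Ttop nearL [489.  220.9] -26.6 -15.5
Ttop farL [515.4 283.6] -26.2 52.5
Ttop farR [560.3 263.8] 22.8 51.5
```

On the floor plane, the carton's bottom near edge sits at −5 to −9 mm and the divider's inner face at −16 to −20, so it stands clear inside the pocket. Handing in.

```bash
python3 -c "
from cell import arm
s=arm.observe();print(s['clock'],s['force'].round(1));print(arm.sign_off())"
```

```text
30.75 [ 0.   0.6 -0.6]
the job is handed in; nothing more can be done
None
```

Both kits are made up and the job was handed in at 30.75 s. The ink pad and date stamp are in the wider tray, and the carton and the tan check weight are in the narrower one; the turquoise weight was never touched. The arm was clear of everything and I saw no unexpected forces.

- **Last pictures:** both views show all four things upright inside their own pockets, with dark floor around them. The clip, marker and hex key have not moved: all shifts were under 0.1 px, except top-view readings of about 0.5 px (clip, on a near-identical picture) and 0.4 px (hex key).
- **Carton height:** its top corners measured about 58 mm, where about 55 mm was expected from the first reading. All three corners I measured agreed, so it is level. Its bottom edges measure about 8–11 mm clear of the divider, so I put the difference down to measurement error.
- **Pad height:** the final two-view check failed, because the stamp hides part of the pad and the corners could not be paired. Its flatness rests on the pictures and on the pad lying about 5 mm from the pocket centre in the top view, within the 9 mm margin.
- **Cameras:** throughout, the two views disagreed by about 2–4 mm in x.

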